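Dock and lock the shaker carriers

ROBOT

A 6-joint arm with a two-finger parallel gripper is mounted at the origin on the work surface; the furniture and walls round the work are solid. World frame = base frame: x ahead of the robot, y to its left, z up, the work surface at z = 0. Lengths are in m, angles in rad, forces in N, time in s.
With the tool pointing down it reaches from about 0.375 to 0.975 m from the base axis. Payload 3.8 kg.
Tool frame: the origin (TCP) lies midway between the tips of the shut fingers; the grasp point (between the pads) lies 19 mm behind it; y points along the fingers, x is the direction in which the jaws open and shut, and the axes are right-handed (so a half turn about y gives the same grasp; the last joint's range is limited). The gripper opens to 88 mm and grips with 3 to 60 N. Pads are 18 mm wide; open, the fingers measure 123 mm over their backs; the gripper's body (75 mm by 187 mm) begins 45 mm behind the grasp point.
Start: joints at [1.152, 0.264, 1.604, -0, 1.274, -0.037], TCP at [0.251, 0.626, 0.207] pointing down, gripper open.
Joint ranges: [-2.63, 2.63], [-0.94, 2.18], [0.31, 2.57], [-1.31, 4.45], [0, 2.66], [-2.55, 2.55]. Speed limits (rad/s): [2.57, 2.57, 3.14, 3.14, 3.14, 3.14].

INTERFACE

Orientations are given as a unit quaternion [x, y, z, w].
In Python, from bench import * gives the robot as it stands. The module is installed in compiled form; this text tells all that it offers.
- The arm moves only by the tool jog_arm, never from a script. Its argument "rows" is a list that holds one entry, the list of rows, each a list of 5 numbers: the closure, from 0 (fully open) to 1 (shut), then the shift along the tool's x, y, z in m, then the turn about the tool's y in degrees. A call has 1 to 20 rows; each row shifts and turns the pose as measured when the row begins, along the tool's axes as they then stand; what a row does not reach is not made up. A row lasts 1/8 s, in which the tool goes at most 62.5 mm and 10.7 degrees, less where a joint would pass 70% of its speed; a pose out of reach is approached as far as the arm can. A call is refused whole if a number of a shift passes 0.0625 or a number of a turn 10.7, either way. A call with a gripper value outside its range is refused whole. The fingers move at their own pace and stop on an object; the grip force is fixed at half the most. Time passes only in rows, so rows that do not move let the fingers close. It gives the time, the measured TCP pose, the force and the opening at its end, in the units of the state.
- get_obs(): the state, without advancing time (a new reading comes with each control period).
- grab_frame(name): name is "side" or "top" or "wrist"; returns (picture, depth): 420x560x3 uint8, red, green, blue; 420x560 float32, m along the optical axis (not along the pixel's ray), 0 where there is no reading.
- camera_model(name): a dict with "mtx" (3x3 intrinsics, pixels), "R" (3x3) and "t" (3): a world point X has camera coordinates R X + t. Camera axes: x right, y down, z forward; pixel columns grow to the right and rows downward; lengths in m; the calibration is good to about 2 mm. A picture is of the moment at which its call begins: read the wrist's pose just before it. camera_model takes no time and is no camera call; for the wrist camera it gives the pose at the moment of the call.
- close_job(): hands the job in, once; it reports no verdict.
The state is a dict: "time": time; "joints": joint angles; "dq": joint speeds; "joint_torque": joint torques, N m; "position": TCP position; "ee_rot": TCP orientation; "force": force on the tool from outside, world axes, zero at the start; "moment": the same for the moment, N m; "opening": finger opening in m.
Only numpy, scipy, OpenCV 4.12 (cv2) and the standard library are available. Lean on these libraries where they do the work, as an engineer would, in place of code of your own. Each camera call takes 0.05 s, during which the arm holds its last target.

TASK

Get the shaker platform ready to run: nudge every carrier along its track until its hole drops over the locating dowel and it lies flat in its seat, without lifting it out of the track, then lock each one by pushing a locking pin from the stand all the way through its eyelet, collar down on the carrier. Leave any spare pin in the stand; turn the speed dial clockwise to its stop, and when all this is done press the start button fully and let it come up again. Do not knock the petri dish or the timer about.

Things in the scene. Friction and masses are not known exactly. Their poses are not given: they have to be found in the camera images.
- platform: Fixed low white shaker platform, 328 x 150 mm, origin on the bench top, z up. +x: sliding direction of its three tracks (48 mm apart, 42 mm wide between rails 34 mm high), from open mouths (x = -142 mm) to a control pod (x = 132 to 186 mm, 34 mm high). Track floor: 22 mm above the bench up to x = 0, then a seat 16 mm above it. No stop at the dowel: a carrier pushed too far must be nudged back.
- dowel_0 (a point): Top centre (22 mm above the bench, flush with the sliding floor) of the fixed steel locating dowel of the first track (platform y = -48 mm): 12 mm diameter, 6 mm tall, at platform x = 47 mm. Axes as the platform's. In the seat 23 mm before it (towards -x) is a 15 mm through hole for the locking pin.
- dowel_1 (a point): Top centre (22 mm above the bench, flush with the sliding floor) of the fixed steel locating dowel of the middle track (platform y = 0): 12 mm diameter, 6 mm tall, at platform x = 47 mm. Axes as the platform's. In the seat 23 mm before it (towards -x) is a 15 mm through hole for the locking pin.
- dowel_2 (a point): Top centre (22 mm above the bench, flush with the sliding floor) of the fixed steel locating dowel of the third track (platform y = +48 mm): 12 mm diameter, 6 mm tall, at platform x = 47 mm. Axes as the platform's. In the seat 23 mm before it (towards -x) is a 15 mm through hole for the locking pin.
- carrier_0_mid (a point): Centre (half-way up, on its hole's axis) of the steel carrier in track 0; may be absent. Flat plate 90 mm along the track (its +x) x 40 x 12 mm, 120 g, 15 mm locating hole at its centre. Starts on the sliding floor (this point 28 mm above the bench), short of x = 0; cannot be gripped there, slides when pushed on its rear edge. Seated over dowel_0 it has dropped 6 mm (point 22 mm up).
- carrier_0_eye (a point): Centre of the top edge of carrier_0's 12 mm through eyelet, 23 mm behind (-x of) its locating hole, on its top face; z up.
- carrier_1_mid (a point): Centre (half-way up, on its hole's axis) of the steel carrier in track 1; may be absent. Flat plate 90 mm along the track (its +x) x 40 x 12 mm, 120 g, 15 mm locating hole at its centre. Starts on the sliding floor (this point 28 mm above the bench), short of x = 0; cannot be gripped there, slides when pushed on its rear edge. Seated over dowel_1 it has dropped 6 mm (point 22 mm up).
- carrier_1_eye (a point): Centre of the top edge of carrier_1's 12 mm through eyelet, 23 mm behind (-x of) its locating hole, on its top face; z up.
- carrier_2_mid (a point): Centre (half-way up, on its hole's axis) of the steel carrier in track 2; may be absent. Flat plate 90 mm along the track (its +x) x 40 x 12 mm, 120 g, 15 mm locating hole at its centre. Starts on the sliding floor (this point 28 mm above the bench), short of x = 0; cannot be gripped there, slides when pushed on its rear edge. Seated over dowel_2 it has dropped 6 mm (point 22 mm up).
- carrier_2_eye (a point): Centre of the top edge of carrier_2's 12 mm through eyelet, 23 mm behind (-x of) its locating hole, on its top face; z up.
- pin_0_head (a point): Centre of the black grip of locking pin 0 (all alike): upright grip 16 mm diameter, 34 mm tall, this point 17 mm below its top; under it a collar 20 mm diameter 4 mm thick (its underside 21 mm below this point; it rests on the carrier or stand when fully in), then a steel rod 8 mm diameter, 26 mm long, with a tapered tip 47 mm below this point. z up along the pin. 45 g; starts in the stand.
- stand_hole_0 (a point): Mouth of a hole (11.5 mm, through) in the top of the grey pin stand, a fixed block 136 x 44 x 34 mm high with three holes 46 mm apart along its x; 34 mm above the bench, z up.
- pin_1_head (a point): Centre of the black grip of locking pin 1 (all alike): upright grip 16 mm diameter, 34 mm tall, this point 17 mm below its top; under it a collar 20 mm diameter 4 mm thick (its underside 21 mm below this point; it rests on the carrier or stand when fully in), then a steel rod 8 mm diameter, 26 mm long, with a tapered tip 47 mm below this point. z up along the pin. 45 g; starts in the stand.
- stand_hole_1 (a point): Mouth of a hole (11.5 mm, through) in the top of the grey pin stand, a fixed block 136 x 44 x 34 mm high with three holes 46 mm apart along its x; 34 mm above the bench, z up.
- pin_2_head (a point): Centre of the black grip of locking pin 2 (all alike): upright grip 16 mm diameter, 34 mm tall, this point 17 mm below its top; under it a collar 20 mm diameter 4 mm thick (its underside 21 mm below this point; it rests on the carrier or stand when fully in), then a steel rod 8 mm diameter, 26 mm long, with a tapered tip 47 mm below this point. z up along the pin. 45 g; starts in the stand.
- stand_hole_2 (a point): Mouth of a hole (11.5 mm, through) in the top of the grey pin stand, a fixed block 136 x 44 x 34 mm high with three holes 46 mm apart along its x; 34 mm above the bench, z up.
- start_button_top (a point): Centre of the top of the white spring push button (24 mm diameter) on the platform's control pod; pressed straight down, 6 mm travel, about 5 N when fully down.
- start_button (a joint): Travel of the start button in m: 0 when out, 0.006 fully pressed; it springs back.
- dial_grip (a point): Point on the axis of the black speed dial on the control pod, at the height to grip: a knob with a straight upright grip bar 34 mm long, 14 mm thick, 32 mm tall, whose top is 7 mm above this point. Its axis is vertical.
- dial (a joint): Turn of the speed dial in rad, clockwise seen from above: 0 when the grip bar lies along the platform's x, 1.4 at its full-speed stop; it stays where it is left (starts at 0 to 0.25).
- petri: Bystander: Petri dish, 59 mm diameter, 13 mm high; origin at the centre of its underside. Not part of the job.
- timer: Bystander: small bench timer, 62 x 66 x 20 mm; origin at the centre of its underside. Not part of the job.
There are look-alikes about, which are no part of the job. Leave any yellow look-alike of the part that bears carrier_1_mid alone.

How it is judged:
By the outcome, as a careful person would: the job done as asked, in the order asked, and still so for the second after the job is handed in, with the robot touching nothing.
Of carrier_0, carrier_1, carrier_2 only 2 to 3 are there at a start; the rules pass over those that are not, and their reading is None.
At some moment in a run one of carrier_0, carrier_1, carrier_2 may be knocked a few centimetres aside while the robot is not near it.
It also fails if it takes over 210 s, if anything falls off the work surface, if the arm or the gripper's body presses on something with over 40 N, if the wrist force passes 120 N, or if a joint passes its speed limit or range.

## Working session

There is one attempt and no reset: what is moved stays moved. The work goes in short steps, Python scripts to look and compute and a tool call to move; the robot and the scene stay as the last step left them, time stands still between calls to the robot, and variables do not carry over. Pictures are saved under pics/ and viewed, and the job is handed in when it is done.

Besides the shell and the picture viewer there is one more tool, called by a JSON object that holds its "fn" and its "kwargs", one argument or row to a line. jog_arm: Moves the arm, as the interface text tells. Its arguments: {"type":"object","properties":{"rows":{"type":"array"}},"required":["rows"]}

```bash
mkdir -p pics; python3 - <<'E'
from bench import *
import cv2
s=get_obs();print(s)
for n in ("side","top","wrist"):
    p,d=grab_frame(n);cv2.imwrite(f"pics/{n}0.png",p[:,:,::-1]);m=camera_model(n);print(n,m)
E
```

```text
{'time': 0.0, 'joints': array([ 1.15209527e+00,  2.64745117e-01,  1.60533216e+00, -1.28428760e-05,
        1.27369124e+00, -3.68844852e-02]), 'dq': array([ 0.00046287, -0.00027613,  0.00011043,  0.00093651, -0.00104224,
        0.00037026]), 'joint_torque': array([-7.68627506e-04, -5.02117896e+01, -3.56874955e+01,  7.25270435e-02,
        2.94900639e-02, -1.84200208e-04]), 'position': array([0.25119668, 0.62569952, 0.20531608]), 'ee_rot': array([ 0.58620118,  0.39539118, -0.3966921 , -0.58537968]), 'force': array([-0.10398673,  0.45924059,  0.27745544]), 'moment': array([-0.02974446, -0.05566028,  0.07427733]), 'opening': 0.08798618236929336}
side {'mtx': array([[504.08599608,   0.        , 276.61406459],
       [  0.        , 504.08599608, 209.21612938],
       [  0.        ,   0.        ,   1.        ]]), 'R': array([[ 0.99864039, -0.05104247, -0.01058443],
       [-0.03036465, -0.40454663, -0.91401314],
       [ 0.04237159,  0.91309183, -0.40554649]]), 't': array([-0.3998462 ,  0.10217902,  1.20355219])}
top {'mtx': array([[536.86695673,   0.        , 275.41321835],
       [  0.        , 536.86695673, 213.64126593],
       [  0.        ,   0.        ,   1.        ]]), 'R': array([[ 0.01133118, -0.99967258,  0.02294194],
       [-0.99329752, -0.01389232, -0.11474773],
       [ 0.11502888, -0.02148794, -0.99312971]]), 't': array([0.03019521, 0.41605575, 1.44401841])}
wrist {'mtx': array([[358.72535768,   0.        , 280.6426432 ],
       [  0.        , 358.72535768, 209.0740001 ],
       [  0.        ,   0.        ,   1.        ]]), 'R': array([[ 0.3738149 ,  0.92750126, -0.0019592 ],
       [ 0.89528393, -0.36027668,  0.26204466],
       [ 0.24234089, -0.09971024, -0.96505376]]), 't': array([-0.67341308, -0.03427503,  0.38868876])}
```

View pics/top0.png

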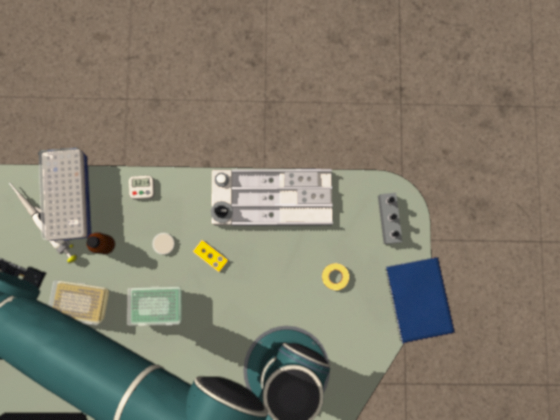

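View pics/side0.png

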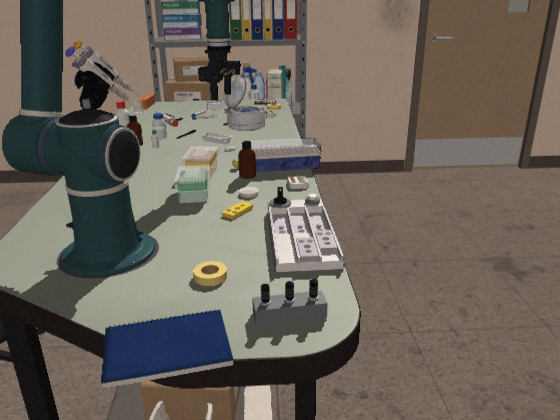

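View pics/wrist0.png

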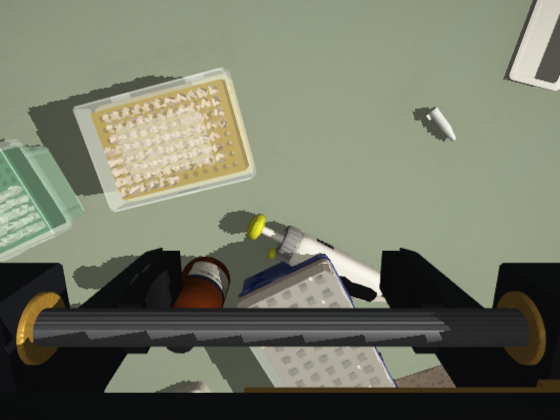

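```bash
cat > h.py <<'E'
from bench import *
import cv2, numpy as np
def ray(m,u,v):
    d=m["R"].T@np.linalg.inv(m["mtx"])@np.array([u,v,1.]); c=-m["R"].T@m["t"]; return c,d
def onz(m,u,v,z):
    c,d=ray(m,u,v); return c+d*(z-c[2])/d[2]
def proj(m,X):
    p=m["mtx"]@(m["R"]@np.asarray(X)+m["t"]); return p[:2]/p[2]
def shot(name,fn,crop=None,k=1):
    m=camera_model(name);p,d=grab_frame(name);q=p[:,:,::-1]
    if crop: x0,x1,y0,y1=crop;q=q[y0:y1,x0:x1]
    if k!=1:q=cv2.resize(q,None,fx=k,fy=k,interpolation=cv2.INTER_CUBIC)
    cv2.imwrite("pics/"+fn,q);return m,p,d
E
python3 - <<'E'
from h import *
p=cv2.imread("pics/top0.png");q=p[160:260,190:420];cv2.imwrite("pics/t0c.png",cv2.resize(q,None,fx=3.4,fy=3.4,interpolation=2))
p=cv2.imread("pics/side0.png");q=p[170:330,220:350];cv2.imwrite("pics/s0c.png",cv2.resize(q,None,fx=3.6,fy=3.6,interpolation=2))
m=camera_model("top")
for n,u,v,z in [("corner TL",211,170,.034),("TR",332,170,.034),("BR",333,224,.034),("BL",211,225,.034),("pin",391,201,.06),("pin",392,217,.06),("pin",396,234,.06)]: print(n,onz(m,u,v,z))
E
```

```text
corner TL [0.53200005 0.21306791 0.034     ]
TR [ 0.53726848 -0.11840099  0.034     ]
BR [ 0.38831551 -0.12100447  0.034     ]
BL [0.38113166 0.20928475 0.034     ]
pin [ 0.44994728 -0.27389603  0.06      ]
pin [ 0.40674033 -0.27600293  0.06      ]
pin [ 0.36125837 -0.2861029   0.06      ]
```

View pics/t0c.png

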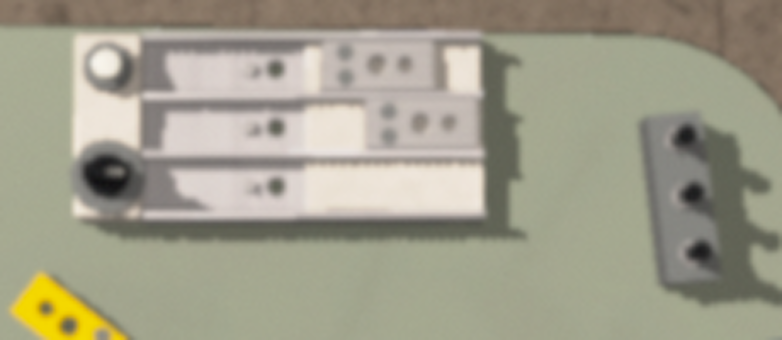

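View pics/s0c.png

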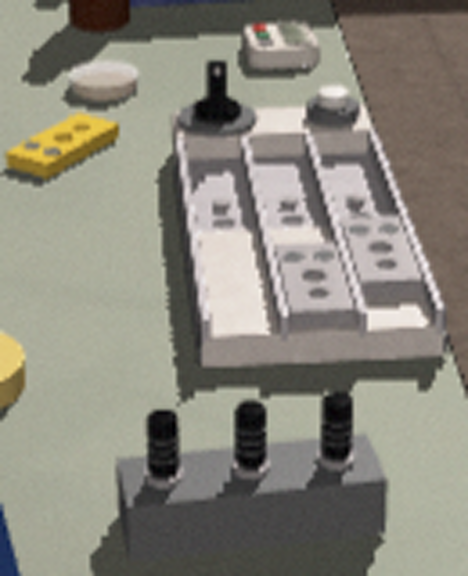

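```bash
cat >> h.py <<'E'
from scipy.spatial.transform import Rotation as Rn
def st():
    s=get_obs();R=Rn.from_quat(s["ee_rot"]).as_matrix();return s,R
def togo(P,ang=None):
    """needed shift in tool axes for world target P, and turn about tool y so tool x heads at world azimuth ang(deg)"""
    s,R=st();d=R.T@(np.asarray(P)-s["position"])
    az=np.degrees(np.arctan2(R[1,0],R[0,0]))
    print("t",round(s["time"],2),"pos",s["position"].round(4),"F",s["force"].round(1),"open",round(s["opening"],4),"az",round(az,2),"tooly",R[:,1].round(3))
    print("shift tool(mm)",(d*1000).round(1))
    if ang is not None: print("turn",round((az-ang+180)%360-180,2))
E
python3 - <<'E'
from h import *
s,R=st();print(R.round(3))
togo([.46,-.0,.30],90)
m=camera_model("wrist");print(R.T@(-m["R"].T@m["t"]-s["position"]), (R.T@m["R"].T).round(3))
E
```

```text
[[ 0.373 -0.001 -0.928]
 [ 0.928 -0.002  0.373]
 [-0.002 -1.     0.   ]]
t 0.15 pos [0.2513 0.6258 0.2056] F [-0.2  0.5  0.1] open 0.0877 az 68.12 tooly [-0.001 -0.002 -1.   ]
shift tool(mm) [-503.2  -93.6 -426.9]
turn -21.88
[-0.0004519  -0.17721279  0.06790063] [[ 1.    -0.001 -0.001]
 [ 0.    -0.262  0.965]
 [-0.001 -0.965 -0.262]]
```

{"fn": "jog_arm", "kwargs": {
  "rows": [
    [[0, 0, -0.01, 0, -7.3], [0, 0, 0, 0, -7.3], [0, 0, 0, 0, -7.3], [0, -0.05, 0, -0.012, 0], [0, -0.05, 0, -0.012, 0], [0, -0.05, 0, -0.012, 0], [0, -0.05, 0, -0.012, 0], [0, -0.05, 0, -0.012, 0], [0, -0.05, 0, -0.012, 0], [0, -0.05, 0, -0.012, 0], [0, -0.05, 0, -0.012, 0], [0, -0.05, 0, -0.012, 0], [0, -0.05, 0, -0.012, 0], [0, -0.05, 0, -0.012, 0]]
  ]
}}

```text
time: 1.9
position: [0.3923, 0.0625, 0.2135]
ee_rot: [-0.496, -0.503, 0.508, 0.493]
force: [1.1, 0.2, 0.4]
opening: 0.0881
```

```bash
python3 - <<'E'
from h import *
togo([.39,.04,.2],91)
shot("wrist","w1.png")
E
```

```text
t 1.9 pos [0.3923 0.0625 0.2135] F [1.1 0.2 0.4] open 0.0881 az 91.26 tooly [-0.001 -0.007 -1.   ]
shift tool(mm) [-22.3  13.7   2.8]
turn 0.26
```

View pics/w1.png

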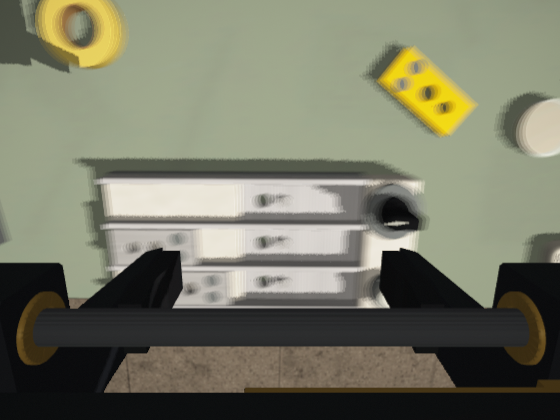

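{"fn": "jog_arm", "kwargs": {
  "rows": [
    [[0, -0.02, 0, -0.05, 0.3], [0, 0, 0, -0.05, 0], [0, 0, 0, -0.03, 0], [0, 0, 0, 0, 0], [0, 0, 0, 0, 0]]
  ]
}}

```text
time: 2.58
position: [0.5254, 0.035, 0.2125]
ee_rot: [-0.501, -0.498, 0.505, 0.496]
force: [0.0, 0.7, 0.4]
opening: 0.0884
```

```bash
python3 - <<'E'
from h import *
togo([.52,.04,.2],91)
print(get_obs()["joints"].round(2))
m,p,d=shot("wrist","w2.png"); np.savez("w2.npz",p=p,d=d,**m)
E
```

```text
t 2.58 pos [0.5254 0.035  0.2125] F [0.  0.7 0.4] open 0.0884 az 90.3 tooly [-0.002 -0.012 -1.   ]
shift tool(mm) [ 5.2 12.5  5.4]
turn -0.7
[ 0.03 -0.02  1.91 -0.01  1.25 -1.54]
```

View pics/w2.png

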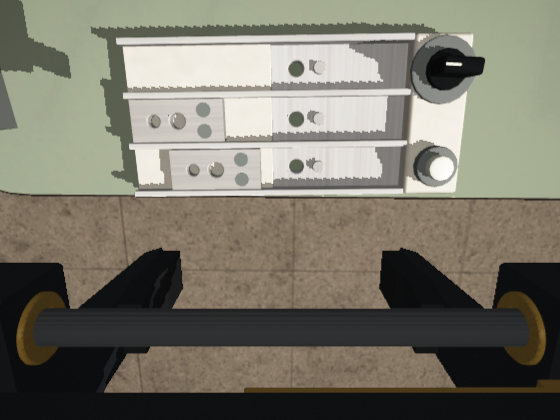

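```bash
python3 - <<'E'
from h import *
p=cv2.imread("pics/w2.png")
q=cv2.resize(p[20:210,100:300],None,fx=4,fy=4,interpolation=2)[:600];cv2.imwrite("pics/w2a.png",cv2.resize(p[60:205,110:300],None,fx=4,fy=4,interpolation=2))
cv2.imwrite("pics/w2b.png",cv2.resize(p[25:205,265:495],None,fx=3.3,fy=3.3,interpolation=2))
g=cv2.cvtColor(p,6)
z=np.load("w2.npz");m={k:z[k] for k in("mtx","R","t")}
for nm,(x0,x1,y0,y1),zz,th in [("h2",(286,306,58,80),.016,90),("h1",(286,306,108,130),.016,90),("h0",(286,306,156,178),.016,90)]:
    b=(g[y0:y1,x0:x1]<th).astype(np.uint8)
    n,l,s,c=cv2.connectedComponentsWithStats(b)
    for i in range(1,n):
        if s[i,4]>20: print(nm,s[i],c[i]+[x0,y0],onz(m,*(c[i]+[x0,y0]),zz).round(4))
E
```

```text
h2 [ 7  3 10 10 25] [299.28  64.08] [0.4123 0.05   0.016 ]
```

View pics/w2a.png

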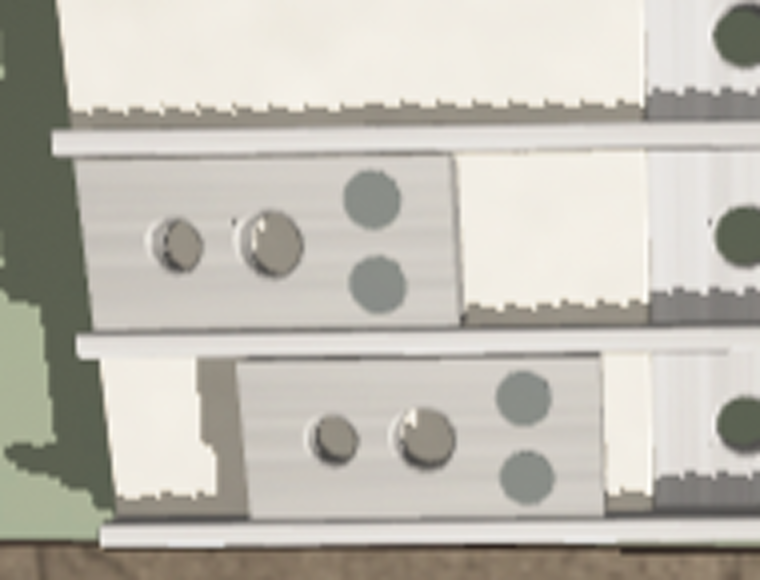

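View pics/w2b.png

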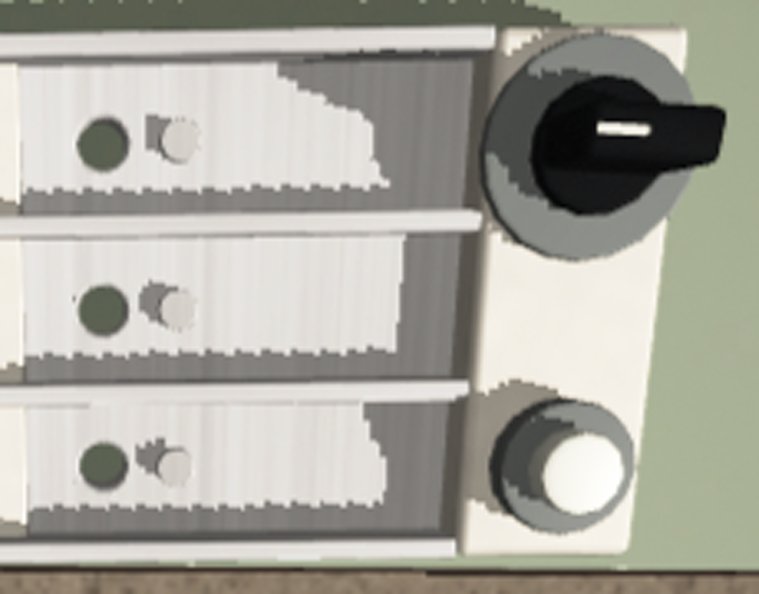

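```bash
python3 - <<'E'
from h import *
z=np.load("w2.npz");m={k:z[k] for k in("mtx","R","t")};d=z["d"]
H=[(296.5,166.5),(296.2,118.9),(295.9,68.6)];D=[(318.3,166.2),(319.2,118.6),(319.8,67.7)]
P=[];W=[]
for i in range(3):
    a=onz(m,*H[i],.016);b=onz(m,*D[i],.022);print(i,a.round(4),b.round(4),d[int(H[i][1]),int(D[i][0])])
    W+=[a[:2],b[:2]];P+=[(.024,-.048+.048*i),(.047,-.048+.048*i)]
P=np.array(P);W=np.array(W)
pc,wc=P.mean(0),W.mean(0);U,S,V=np.linalg.svd((P-pc).T@(W-wc));R=(U@V).T;t=wc-R@pc
print("yaw",np.degrees(np.arctan2(R[1,0],R[0,0])),"t",t,"res mm",((P@R.T+t-W)*1000).round(1).tolist())
for n,(u,v),zz in [("c1eye",(155,121.7),.034),("c1mid",(178,121.2),.034),("c0eye",(193.5,169.7),.034),("c0mid",(216.5,169.5),.034),("TLrail",(117.5,41.5),.034),("BRrail",(403,191),.034),("btn",(441.4,168.3),.046),("dialtop",(454,64),.07)]:
    w=onz(m,u,v,zz)[:2];print(n,w.round(4),"plat",((w-t)@R*1000).round(1))
for u,v in [(441,168),(454,64),(478,66),(440,110),(350,118),(230,70),(178,105)]:
    X=m["R"].T@(np.linalg.inv(m["mtx"])@[u,v,1]*d[v,u]-m["t"]);print((u,v),d[v,u],X.round(4))
np.savez("plat.npz",R=R,t=t)
E
```

```text
0 [0.5123 0.0489 0.016 ] [0.511  0.0711 0.022 ] 0.36941594
1 [0.464  0.0478 0.016 ] [0.4635 0.0705 0.022 ] 0.3585479
2 [0.4164 0.0468 0.016 ] [0.4162 0.0695 0.022 ] 0.34510797
yaw 91.12418154591275 t [0.46457999 0.02360545] res mm [[-0.2, -0.3], [0.7, 0.5], [0.1, -0.2], [0.1, 0.1], [-0.3, -0.2], [-0.5, 0.1]]
c1eye [ 0.4669 -0.0893] plat [-1.129e+02 -1.000e-01]
c1mid [ 0.4663 -0.0669] plat [-90.6   0. ]
c0eye [ 0.5134 -0.0547] plat [-79.3 -47.3]
c0mid [ 0.5131 -0.0316] plat [-56.2 -47.4]
TLrail [ 0.3955 -0.1176] plat [-139.8   71.8]
BRrail [0.5339 0.1561] plat [131.1 -71.9]
btn [0.5088 0.1867] plat [162.2 -47.5]
dialtop [0.4185 0.1762] plat [153.4  43.1]
(441, 168) 0.33504412 [0.5073 0.1825 0.0546]
(454, 64) 0.29110438 [0.4193 0.1733 0.0765]
(478, 66) 0.29152018 [0.4207 0.193  0.0763]
(440, 110) 0.34210187 [0.4549 0.1843 0.0332]
(350, 118) 0.3613544 [0.4629 0.102  0.0163]
(230, 70) 0.347032 [ 0.4183 -0.017   0.0204]
(178, 105) 0.34436163 [ 0.4513 -0.0663  0.0325]
```

```bash
cat >> h.py <<'E'
_z=np.load("plat.npz");PR,Pt=_z["R"],_z["t"]
def plat(x,y,z):
    w=PR@np.array([x,y])/1000+Pt;return [w[0],w[1],z/1000]
def here():
    s,R=st();print("plat pos mm",((s["position"][:2]-Pt)@PR*1000).round(1),(s["position"][2]*1000).round(1))
E
python3 - <<'E'
from h import *
togo(plat(-175,0,60),91.1)
E
```

```text
t 2.62 pos [0.5254 0.035  0.2126] F [-1.4  0.1 -0.5] open 0.0882 az 90.31 tooly [-0.002 -0.012 -1.   ]
shift tool(mm) [-184.2  155.    58.1]
turn -0.79
```

{"fn": "jog_arm", "kwargs": {
  "rows": [
    [[1, -0.05, 0, 0.015, -0.8], [1, -0.05, 0.03, 0.015, 0], [1, -0.05, 0.04, 0.015, 0], [1, -0.034, 0.04, 0.012, 0], [1, 0, 0.03, 0, 0], [1, 0, 0.0, 0, 0]]
  ]
}}

```text
time: 3.38
position: [0.4667, -0.1514, 0.0759]
ee_rot: [-0.498, -0.504, 0.508, 0.489]
force: [0.4, 0.6, -0.4]
opening: 0.0302
```

```bash
python3 - <<'E'
from h import *
togo(plat(-175,0,27),91.1);here()
E
```

```text
t 3.38 pos [ 0.4667 -0.1514  0.0759] F [ 0.4  0.6 -0.4] open 0.0302 az 91.45 tooly [ 0.004 -0.013 -1.   ]
shift tool(mm) [ 0.6 48.9 -1.1]
turn 0.35
plat pos mm [-175.     1.3] 75.9
```

{"fn": "jog_arm", "kwargs": {
  "rows": [
    [[1, 0, 0.025, 0, 0.3], [1, 0, 0.022, -0.001, 0], [1, 0, 0, 0, 0], [1, 0, 0, 0, 0]]
  ]
}}

```text
time: 3.88
position: [0.4717, -0.1511, 0.0351]
ee_rot: [-0.502, -0.505, 0.507, 0.487]
force: [0.8, -0.8, 0.5]
opening: 0.001
```

```bash
python3 - <<'E'
from h import *
togo(plat(-160,0,27),91.1);here()
shot("wrist","w3.png");shot("side","s3.png",(200,360,160,300),4)
E
```

```text
t 3.88 pos [ 0.4717 -0.1511  0.0351] F [ 0.8 -0.8  0.5] open 0.001 az 91.33 tooly [ 0.014 -0.016 -1.   ]
shift tool(mm) [14.9  7.8  3.8]
turn 0.23
plat pos mm [-174.8   -3.7] 35.1
```

View pics/w3.png

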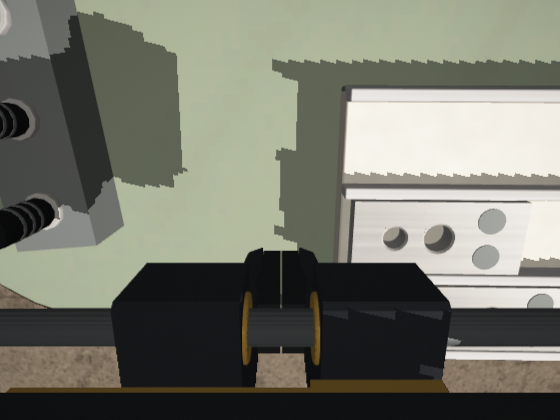

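View pics/s3.png

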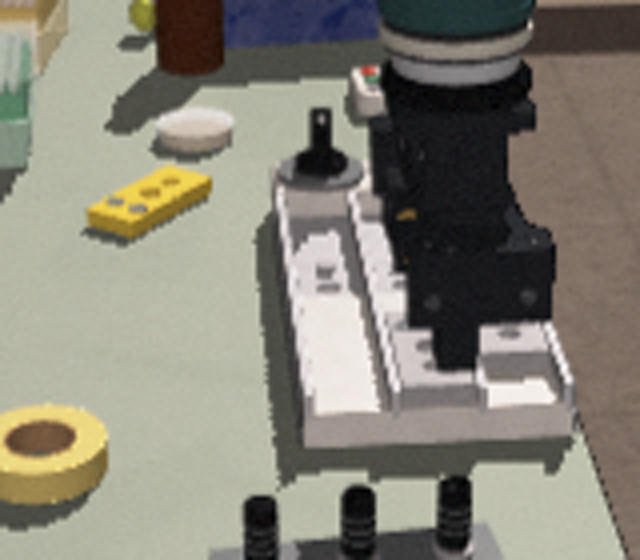

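{"fn": "jog_arm", "kwargs": {
  "rows": [
    [[1, 0, 0.004, 0.002, 0.2], [1, 0, 0.004, 0.002, 0], [1, 0, 0, 0, 0]]
  ]
}}

```text
time: 4.35
position: [0.4686, -0.1518, 0.0281]
ee_rot: [-0.503, -0.505, 0.505, 0.487]
force: [0.4, -0.9, -0.3]
opening: 0.0003
```

```bash
python3 - <<'E'
from h import *
togo(plat(-160,0,27),91.1);here()
E
```

```text
t 4.35 pos [ 0.4686 -0.1518  0.0281] F [ 0.4 -0.9 -0.3] open 0.0003 az 91.11 tooly [ 0.016 -0.017 -1.   ]
shift tool(mm) [15.4  0.9  0.6]
turn 0.01
plat pos mm [-175.4   -0.6] 28.1
```

{"fn": "jog_arm", "kwargs": {
  "rows": [
    [[1, 0.006, -0.0001, 0, 0], [1, 0.006, -0.0001, 0, 0], [1, 0.006, -0.0001, 0, 0], [1, 0.006, -0.0001, 0, 0], [1, 0.006, -0.0001, 0, 0], [1, 0.006, -0.0001, 0, 0], [1, 0.006, -0.0001, 0, 0], [1, 0.006, -0.0001, 0, 0], [1, 0, 0, 0, 0]]
  ]
}}

```text
time: 5.48
position: [0.4675, -0.0999, 0.028]
ee_rot: [-0.503, -0.505, 0.505, 0.487]
force: [0.6, 0.9, 0.6]
opening: 0.0002
```

```bash
python3 - <<'E'
from h import *
togo(plat(-30,0,27),91.1);here()
m,p,d=shot("wrist","w4.png")
E
```

```text
t 5.47 pos [ 0.4675 -0.0999  0.028 ] F [0.6 0.9 0.6] open 0.0002 az 91.14 tooly [ 0.016 -0.017 -1.   ]
shift tool(mm) [93.6 -0.6  0.5]
turn 0.04
plat pos mm [-123.6   -0.5] 28.0
```

View pics/w4.png

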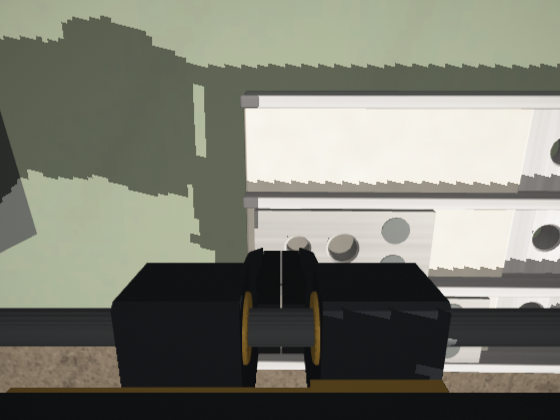

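```bash
python3 - <<'E'
from h import *
m=camera_model("wrist")
for u,v in [(298,246),(343,247),(433,225),(254,222)]:
    w=onz(m,u,v,.034);print(((w[:2]-Pt)@PR*1000).round(1))
E
```

```text
[-115.1    1.6]
[-92.3   1.2]
[-48.3  13.2]
[-137.3   14.4]
```

```bash
python3 - <<'E'
from h import *
m=camera_model("wrist");s,R=st()
print("TCP px",proj(m,s["position"]))
for p in [(-142,21,22),(-142,21,34),(-141,0,34),(-106,0,28)]: print(p,proj(m,plat(*p)))
p=cv2.imread("pics/w4.png");cv2.imwrite("pics/w4c.png",cv2.resize(p[190:300,220:400],None,fx=4,fy=4,interpolation=2))
shot("side","s4.png",(240,380,180,300),5)
E
```

```text
TCP px [281.24983464 245.57288185]
(-142, 21, 22) [246.72774936 202.89939776]
(-142, 21, 34) [244.1181278  209.22732458]
(-141, 0, 34) [247.28236103 248.73310741]
(-106, 0, 28) [315.02338454 244.70575951]
```

View pics/w4c.png

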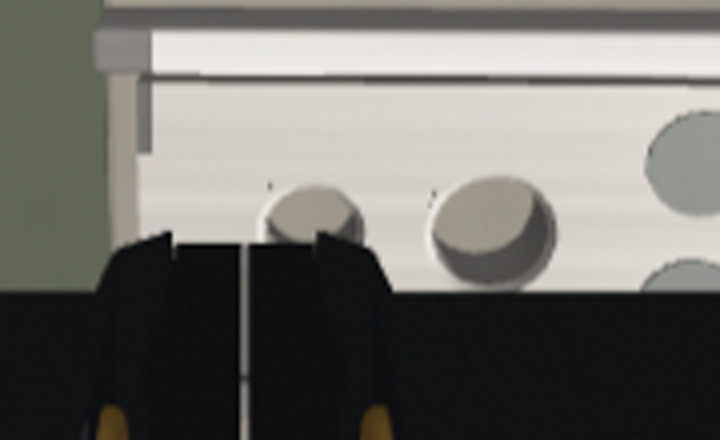

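View pics/s4.png

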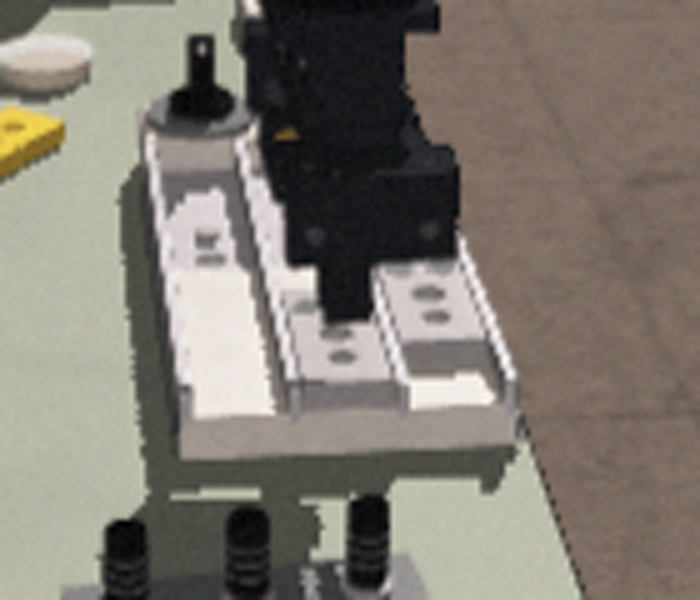

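```bash
python3 - <<'E'
from h import *
m=camera_model("side");s,R=st();P=s["position"]
for dz in (0,.02,.04,.06,.08): print(dz,proj(m,P+[0,0,dz]))
m,p,d=shot("wrist","w4b.png")
for u,v in [(270,270),(255,262),(292,270),(270,300),(200,290),(343,230)]:
    X=m["R"].T@(np.linalg.inv(m["mtx"])@[u,v,1]*d[v,u]-m["t"]);print((u,v),d[v,u],X.round(4))
print(get_obs()["joints"])
E
```

```text
0 [308.98617423 255.5179048 ]
0.02 [309.12629249 247.57132196]
0.04 [309.26846918 239.50799816]
0.06 [309.41275001 231.32534185]
0.08 [309.55918203 223.0206842 ]
(270, 270) 0.13685475 [ 0.4571 -0.104   0.0792]
(255, 262) 0.1397668 [ 0.4555 -0.11    0.0757]
(292, 270) 0.13755712 [ 0.4573 -0.0956  0.0784]
(270, 300) 0.115985654 [ 0.4572 -0.103   0.1009]
(200, 290) 0.07022834 [ 0.4317 -0.1151  0.1413]
(343, 230) 0.18028685 [ 0.4563 -0.0694  0.0333]
[-0.25391491  0.06899919  2.19357324 -0.01638351  0.85916717 -1.83356727]
```

```bash
python3 - <<'E'
from h import *
m,p,d=shot("wrist","w4d.png")
for v in range(210,275,4):
    u=272;X=m["R"].T@(np.linalg.inv(m["mtx"])@[u,v,1]*d[v,u]-m["t"]);print((u,v),round(float(d[v,u]),4),X.round(4),p[v,u])
togo(plat(-160,0,27))
E
```

```text
(272, 210) 0.1791 [ 0.447  -0.1053  0.0323] [138 134 130]
(272, 214) 0.1796 [ 0.4491 -0.1053  0.0324] [215 210 202]
(272, 218) 0.179 [ 0.4508 -0.1052  0.0335] [214 209 203]
(272, 222) 0.1801 [ 0.4531 -0.1052  0.033 ] [209 205 198]
(272, 226) 0.1794 [ 0.4548 -0.1052  0.0342] [211 207 199]
(272, 230) 0.1817 [ 0.4575 -0.1052  0.0326] [211 208 201]
(272, 234) 0.1816 [ 0.4594 -0.1052  0.0333] [209 205 198]
(272, 238) 0.1822 [ 0.4616 -0.1051  0.0332] [216 211 203]
(272, 242) 0.1839 [ 0.4641 -0.1052  0.0322] [211 206 199]
(272, 246) 0.1847 [ 0.4664 -0.1051  0.032 ] [206 202 195]
(272, 250) 0.1835 [ 0.4679 -0.105   0.0338] [162 158 152]
(272, 254) 0.1529 [ 0.4577 -0.104   0.0626] [14 14 16]
(272, 258) 0.1479 [ 0.4573 -0.1038  0.0677] [15 16 16]
(272, 262) 0.145 [ 0.4576 -0.1037  0.0708] [14 15 15]
(272, 266) 0.1413 [ 0.4576 -0.1035  0.0746] [14 14 15]
(272, 270) 0.1383 [ 0.4578 -0.1034  0.0778] [15 15 16]
(272, 274) 0.1339 [ 0.4573 -0.1032  0.0822] [15 15 16]
t 5.67 pos [ 0.4676 -0.1005  0.0281] F [ 0.  -0.2 -0.1] open 0.0006 az 91.09 tooly [ 0.016 -0.017 -1.   ]
shift tool(mm) [-35.9   1.7   0.6]
```

{"fn": "jog_arm", "kwargs": {
  "rows": [
    [[1, -0.025, 0, 0, 0], [1, -0.026, 0, 0.001, 0], [1, 0, 0.008, 0, 0], [1, 0, 0.006, 0, 0], [1, 0, 0.004, 0, 0], [1, 0, 0.003, 0, 0], [1, 0, 0, 0, 0]]
  ]
}}

```text
time: 6.55
position: [0.4672, -0.1514, 0.0058]
ee_rot: [-0.503, -0.505, 0.505, 0.487]
force: [0.4, 0.7, -0.7]
opening: 0.0
```

```bash
python3 - <<'E'
from h import *
togo(plat(-170,0,-4),91.1);here()
shot("wrist","w5.png");shot("side","s5.png",(240,380,180,300),5)
E
```

```text
t 6.55 pos [ 0.4672 -0.1514  0.0058] F [ 0.4  0.7 -0.7] open 0.0 az 91.13 tooly [ 0.015 -0.016 -1.   ]
shift tool(mm) [ 5.2  9.7 -0.7]
turn 0.03
plat pos mm [-175.1    0.8] 5.8
```

View pics/s5.png

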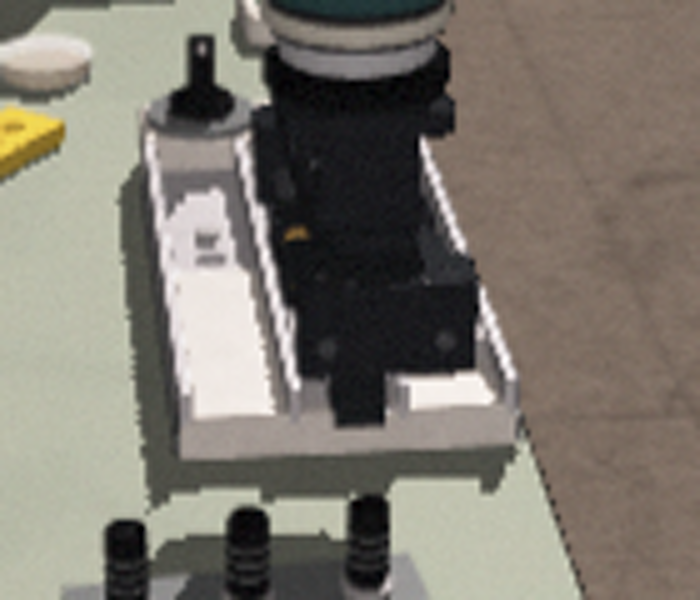

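```bash
python3 - <<'E'
from h import *
m=camera_model("side")
for v in(264,265,266):
    c,d=ray(m,312,v);print(c+d*(-.169-c[1])/d[1])
m=camera_model("wrist");p,d=grab_frame("wrist")
for u in(272,290):
  for v in range(246,258,1):
    X=m["R"].T@(np.linalg.inv(m["mtx"])@[u,v,1]*d[v,u]-m["t"]);print((u,v),X.round(4))
E
```

```text
[ 0.46606791 -0.169       0.04623113]
[ 0.46611099 -0.169       0.04383223]
[ 0.46615416 -0.169       0.04142888]
(272, 246) [ 0.4708 -0.1568 -0.001 ]
(272, 247) [ 4.711e-01 -1.567e-01 -3.000e-04]
(272, 248) [ 0.4719 -0.1567 -0.0008]
(272, 249) [ 0.4726 -0.1568 -0.0011]
(272, 250) [ 0.4731 -0.1567 -0.0009]
(272, 251) [ 0.4578 -0.1554  0.0371]
(272, 252) [ 0.4578 -0.1554  0.0382]
(272, 253) [ 0.4577 -0.1554  0.0394]
(272, 254) [ 0.4575 -0.1553  0.0411]
(272, 255) [ 0.4571 -0.1552  0.0429]
(272, 256) [ 0.4574 -0.1552  0.0434]
(272, 257) [ 0.4573 -0.1552  0.0447]
(290, 246) [ 0.4709 -0.1469 -0.0019]
(290, 247) [ 0.4717 -0.1469 -0.0024]
(290, 248) [ 0.4721 -0.1469 -0.0019]
(290, 249) [ 0.4726 -0.1469 -0.0016]
(290, 250) [ 0.4733 -0.1468 -0.0019]
(290, 251) [ 0.4574 -0.1476  0.0376]
(290, 252) [ 0.4581 -0.1476  0.0371]
(290, 253) [ 0.4576 -0.1476  0.0393]
(290, 254) [ 0.4573 -0.1476  0.0411]
(290, 255) [ 0.4575 -0.1476  0.0417]
(290, 256) [ 0.4575 -0.1477  0.0427]
(290, 257) [ 0.4576 -0.1477  0.0436]
```

{"fn": "jog_arm", "kwargs": {
  "rows": [
    [[1, 0, 0.004, 0, 0], [1, 0, 0.003, 0, 0], [1, 0, 0, 0, 0]]
  ]
}}

```text
time: 7.08
position: [0.4683, -0.152, -0.0007]
ee_rot: [-0.503, -0.505, 0.505, 0.487]
force: [-0.1, -0.1, 0.4]
opening: 0.0003
```

```bash
python3 - <<'E'
from h import *
togo(plat(-170,0,-4),91.1);here()
shot("side","s6.png",(240,380,180,300),5)
E
```

```text
t 7.08 pos [ 0.4683 -0.152  -0.0007] F [-0.1 -0.1  0.4] open 0.0003 az 91.12 tooly [ 0.017 -0.016 -1.   ]
shift tool(mm) [5.7 3.2 0.3]
turn 0.02
plat pos mm [-175.6   -0.2] -0.7
```

View pics/s6.png

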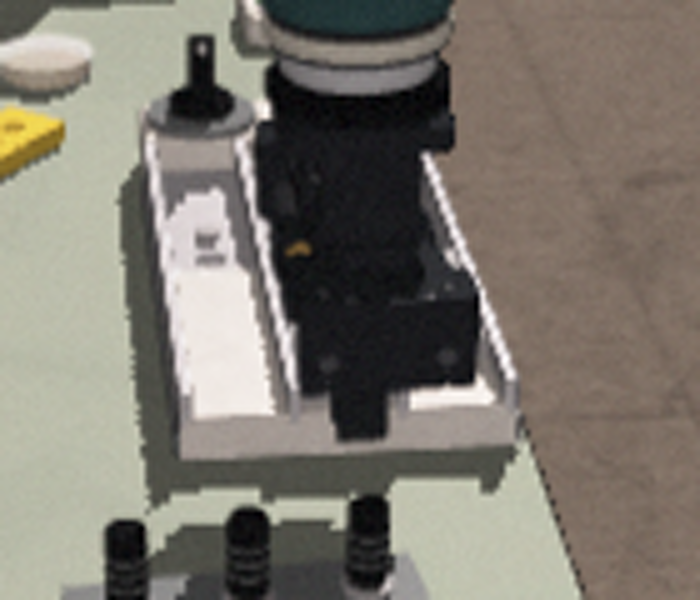

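{"fn": "jog_arm", "kwargs": {
  "rows": [
    [[1, 0, 0.003, 0, 0], [1, 0, 0.002, 0, 0], [1, 0.006, 0.001, 0, 0], [1, 0.006, 0, 0, 0], [1, 0.006, 0, 0, 0], [1, 0.006, 0, 0, 0], [1, 0.006, 0, 0, 0], [1, 0.003, 0, 0, 0]]
  ]
}}

```text
time: 8.12
position: [0.468, -0.117, -0.0073]
ee_rot: [0.504, 0.505, -0.505, -0.486]
force: [0.3, 0.2, -1.4]
opening: 0.0005
```

```bash
python3 - <<'E'
from h import *
togo(plat(-50,0,-7),91.1);here()
shot("wrist","w7.png");
E
```

```text
t 8.12 pos [ 0.468  -0.117  -0.0073] F [ 0.3  0.2 -1.4] open 0.0005 az 91.13 tooly [ 0.017 -0.017 -1.   ]
shift tool(mm) [90.7 -1.9  0.7]
turn 0.03
plat pos mm [-140.7   -0.7] -7.3
```

View pics/w7.png

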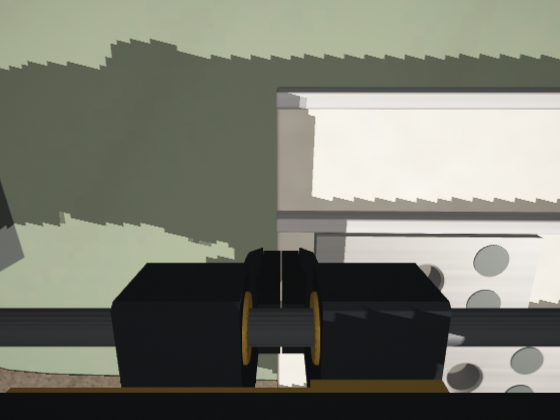

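```bash
python3 - <<'E'
from h import *
m=camera_model("wrist")
w=onz(m,316,245,.034);print(((w[:2]-Pt)@PR*1000).round(1))
w=onz(m,490,261,.034);print(((w[:2]-Pt)@PR*1000).round(1))
w=onz(m,539,240,.034);print(((w[:2]-Pt)@PR*1000).round(1))
E
```

```text
[-125.8   16.4]
[-55.5   9.9]
[-37.8  19. ]
```

{"fn": "jog_arm", "kwargs": {
  "rows": [
    [[1, 0.006, -0.0001, 0, 0], [1, 0.006, -0.0001, 0, 0], [1, 0.006, -0.0001, 0, 0], [1, 0.006, -0.0001, 0, 0], [1, 0.006, -0.0001, 0, 0], [1, 0.006, -0.0001, 0, 0], [1, 0.006, -0.0001, 0, 0], [1, 0.006, -0.0001, 0, 0], [1, 0.006, -0.0001, 0, 0], [1, 0.006, -0.0001, 0, 0], [1, 0.006, -0.0001, 0, 0], [1, 0.006, -0.0001, 0, 0], [1, 0.006, -0.0001, 0, 0], [1, 0.006, -0.0001, 0, 0], [1, 0.004, 0, 0, 0], [1, 0, 0, 0, 0]]
  ]
}}

```text
time: 10.18
position: [0.4665, -0.0226, -0.0072]
ee_rot: [0.504, 0.505, -0.505, -0.486]
force: [0.0, -0.9, 0.3]
opening: 0.0005
```

```bash
python3 - <<'E'
from h import *
togo(plat(-30,0,-7),91.1);here()
shot("wrist","w8.png");
E
```

```text
t 10.18 pos [ 0.4665 -0.0226 -0.0072] F [ 0.  -0.9  0.3] open 0.0005 az 91.14 tooly [ 0.018 -0.017 -1.   ]
shift tool(mm) [16.3 -0.5  1. ]
turn 0.04
plat pos mm [-46.3  -1. ] -7.2
```

View pics/w8.png

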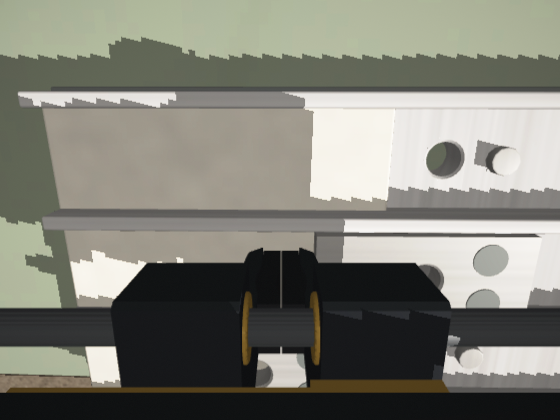

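{"fn": "jog_arm", "kwargs": {
  "rows": [
    [[1, 0.005, -0.0001, 0.0003, 0], [1, 0.005, -0.0001, 0.0003, 0], [1, 0.005, -0.0001, 0.0003, 0], [1, 0.005, -0.0001, 0, 0], [1, 0.005, -0.0001, 0, 0], [1, 0.004, -0.0001, 0, 0], [1, 0, 0, 0, 0]]
  ]
}}

```text
time: 11.1
position: [0.4644, 0.0083, -0.0074]
ee_rot: [-0.504, -0.505, 0.505, 0.487]
force: [-0.4, 0.7, 0.4]
opening: 0.0008
```

```bash
python3 - <<'E'
from h import *
z=np.load("w2.npz");m={k:z[k] for k in("mtx","R","t")}
for u,v in [(203,110),(204.5,131),(178,121.2)]:
    w=onz(m,u,v,.034);print("ref",((w[:2]-Pt)@PR*1000).round(1))
togo(plat(-11,0,-7),91.1);here()
m,p,d=shot("wrist","w9.png",(220,560,120,400),2.3);np.savez("w9.npz",p=p,d=d,**m)
E
```

```text
ref [-65.6  10.1]
ref [-65.5  -9.6]
ref [-90.6   0. ]
t 11.1 pos [ 0.4644  0.0083 -0.0074] F [-0.4  0.7  0.4] open 0.0008 az 91.11 tooly [ 0.017 -0.017 -1.   ]
shift tool(mm) [ 4.3 -0.5 -0.5]
turn 0.01
plat pos mm [-15.3   0.5] -7.4
```

View pics/w9.png

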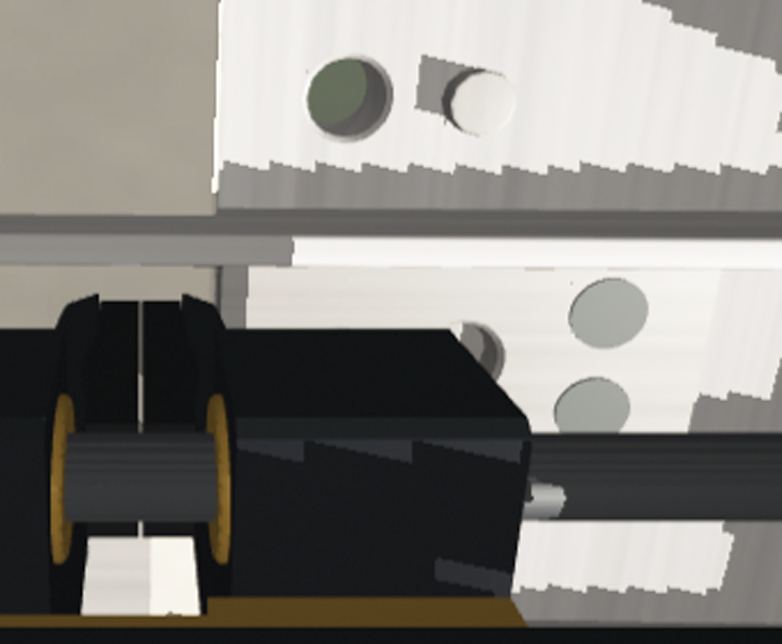

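```bash
python3 - <<'E'
from h import *
z=np.load("w9.npz");m={k:z[k] for k in("mtx","R","t")}
for n,u,v,zz in [("dimA",484.3,256.1,.034),("dimB",477.5,297,.034),("dowel2",430.9,164.3,.022),("hole2",372,162.5,.016)]:
    w=onz(m,u,v,zz);print(n,((w[:2]-Pt)@PR*1000).round(1))
E
```

```text
dimA [67.  13.1]
dimB [67.  -5.3]
dowel2 [46.2 48.3]
hole2 [23.7 48. ]
```

{"fn": "jog_arm", "kwargs": {
  "rows": [
    [[1, 0.0015, -0.0001, 0, 0], [1, 0.0015, 0, 0, 0], [1, 0.001, 0, 0, 0], [1, 0, 0, 0, 0]]
  ]
}}

```text
time: 11.65
position: [0.4644, 0.0121, -0.0073]
ee_rot: [-0.504, -0.505, 0.505, 0.487]
force: [0.3, -1.9, -0.0]
opening: 0.0006
```

```bash
cat >> h.py <<'E'
def look9(fn):
    m,p,d=shot("wrist",fn,(220,560,120,400),2.3)
    for u,v in [(484,256),(440,245),(460,240),(478,297),(500,250)]:
        X=m["R"].T@(np.linalg.inv(m["mtx"])@[u,v,1]*d[v,u]-m["t"]);print(((X[:2]-Pt)@PR*1000).round(1),(X[2]*1000).round(1))
    np.savez("last.npz",p=p,d=d,**m)
E
python3 - <<'E'
from h import *
togo(plat(-11,0,-7),91.1);here()
look9("w10.png")
E
```

```text
t 11.65 pos [ 0.4644  0.0121 -0.0073] F [ 0.3 -1.9 -0. ] open 0.0006 az 91.09 tooly [ 0.017 -0.017 -1.   ]
shift tool(mm) [ 0.5 -0.3 -0.4]
turn -0.01
plat pos mm [-11.5   0.4] -7.3
[74.2 10.4] 28.0
[55.9 14.7] 26.7
[63.3 17.5] 27.9
[74.9 -9.2] 27.5
[81.4 12.6] 26.5
```

View pics/w10.png

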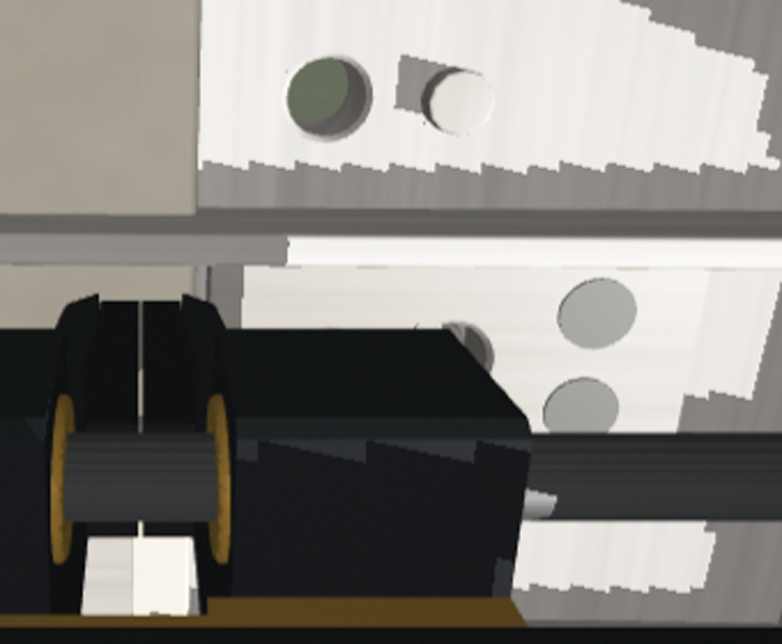

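{"fn": "jog_arm", "kwargs": {
  "rows": [
    [[1, -0.003, 0, 0, 0], [1, 0, -0.03, 0, 0], [1, 0, -0.03, 0, 0], [1, -0.03, 0, -0.012, 0], [1, -0.03, 0, -0.012, 0], [1, -0.03, 0, -0.012, 0], [1, -0.03, 0, -0.012, 0], [1, 0, 0, 0, 0]]
  ]
}}

```text
time: 12.7
position: [0.515, -0.1129, 0.0576]
ee_rot: [0.504, 0.505, -0.505, -0.486]
force: [-0.5, -0.3, 0.6]
opening: 0.0002
```

```bash
python3 - <<'E'
from h import *
togo(plat(-130,-48,-7),91.1);here()
m,p,d=shot("wrist","w11.png")
E
```

```text
t 12.7 pos [ 0.515  -0.1129  0.0576] F [-0.5 -0.3  0.6] open 0.0002 az 91.12 tooly [ 0.018 -0.017 -1.   ]
shift tool(mm) [ 8.6 64.5  0.8]
turn 0.02
plat pos mm [-137.5  -47.7] 57.6
```

View pics/w11.png

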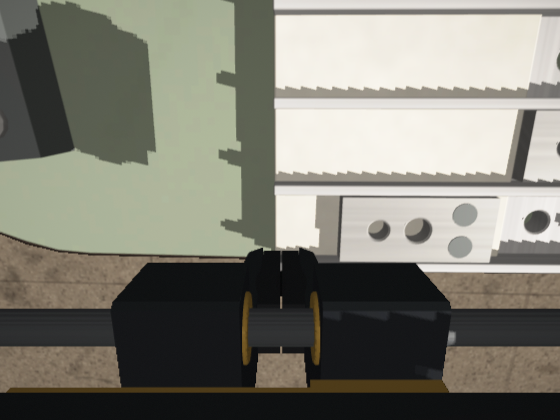

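{"fn": "jog_arm", "kwargs": {
  "rows": [
    [[1, 0.002, 0.02, 0, 0], [1, 0, 0.02, 0, 0], [1, 0, 0.015, 0, 0], [1, 0, 0.005, 0, 0], [1, 0, 0, 0, 0]]
  ]
}}

```text
time: 13.38
position: [0.5127, -0.107, -0.0048]
ee_rot: [0.502, 0.506, -0.505, -0.487]
force: [1.1, -0.5, 0.2]
opening: 0.0007
```

```bash
python3 - <<'E'
from h import *
togo(plat(-130,-48,-7),91.1);here()
m,p,d=shot("wrist","w12.png")
E
```

```text
t 13.38 pos [ 0.5127 -0.107  -0.0048] F [ 1.1 -0.5  0.2] open 0.0007 az 91.26 tooly [ 0.014 -0.014 -1.   ]
shift tool(mm) [ 1.6  2.2 -2.5]
turn 0.16
plat pos mm [-131.5  -45.5] -4.8
```

View pics/w12.png

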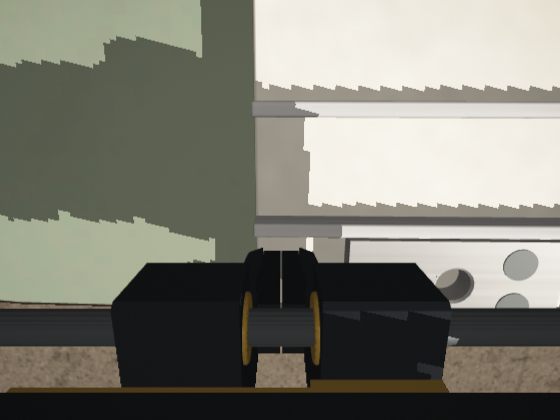

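{"fn": "jog_arm", "kwargs": {
  "rows": [
    [[1, 0.003, 0.0015, -0.002, 0.2], [1, 0.006, 0.0008, -0.0005, 0], [1, 0.006, -0.0001, 0, 0], [1, 0.006, -0.0001, 0, 0], [1, 0.006, -0.0001, 0, 0], [1, 0.006, -0.0001, 0, 0], [1, 0.006, -0.0001, 0, 0], [1, 0.006, -0.0001, 0, 0], [1, 0.006, -0.0001, 0, 0], [1, 0.006, -0.0001, 0, 0], [1, 0.006, -0.0001, 0, 0], [1, 0.006, -0.0001, 0, 0], [1, 0.006, -0.0001, 0, 0], [1, 0.006, -0.0001, 0, 0], [1, 0.006, -0.0001, 0, 0], [1, 0, 0, 0, 0]]
  ]
}}

```text
time: 15.42
position: [0.5156, -0.0141, -0.005]
ee_rot: [0.504, 0.505, -0.504, -0.487]
force: [0.0, -0.3, -1.4]
opening: 0.0005
```

```bash
python3 - <<'E'
from h import *
togo(plat(-18,-48,-7.3),91.1);here()
look9("w13.png")
E
```

```text
t 15.43 pos [ 0.5156 -0.0141 -0.005 ] F [ 0.  -0.3 -1.4] open 0.0005 az 91.06 tooly [ 0.019 -0.015 -1.   ]
shift tool(mm) [20.7  2.   2.3]
turn -0.04
plat pos mm [-38.7 -50.3] -5.0
[ 44.9 -38.7] 34.1
[ 26.7 -34.2] 33.6
[ 35.  -32.4] 32.5
[ 45.5 -57.8] 33.7
[ 51.6 -36.5] 33.1
```

View pics/w13.png

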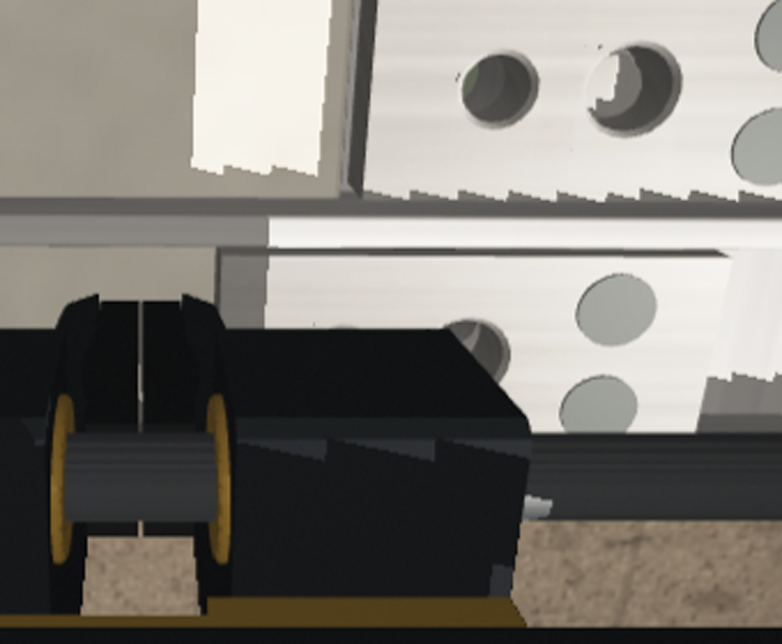

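{"fn": "jog_arm", "kwargs": {
  "rows": [
    [[1, 0.005, 0.0005, 0.001, 0], [1, 0.005, 0.0005, 0.001, 0], [1, 0.005, 0.0003, 0, 0], [1, 0.005, 0, 0, 0], [1, 0.001, 0, 0, 0], [1, 0, 0, 0, 0]]
  ]
}}

```text
time: 16.23
position: [0.5138, 0.0075, -0.0062]
ee_rot: [0.504, 0.506, -0.504, -0.486]
force: [-0.4, -1.4, 1.6]
opening: 0.0005
```

```bash
python3 - <<'E'
from h import *
togo(plat(-12,-48,-7.3),91.1);here()
look9("w14.png")
E
```

```text
t 16.23 pos [ 0.5138  0.0075 -0.0062] F [-0.4 -1.4  1.6] open 0.0005 az 91.05 tooly [ 0.02  -0.016 -1.   ]
shift tool(mm) [5.1 1.  1. ]
turn -0.05
plat pos mm [-17.  -48.9] -6.2
[ 66.2 -37.1] 33.3
[ 48.4 -32.9] 32.1
[ 56.2 -30.7] 32.1
[ 67.6 -56.8] 31.8
[ 71.9 -34.2] 33.9
```

View pics/w14.png

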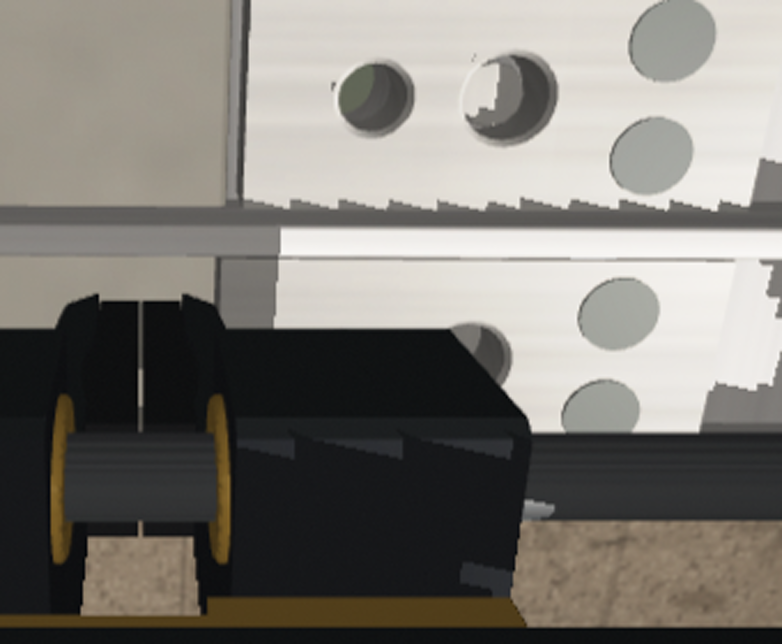

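{"fn": "jog_arm", "kwargs": {
  "rows": [
    [[1, 0.0015, 0.0002, 0, 0], [1, 0.0015, 0.0002, 0, 0], [1, 0.001, 0, 0, 0], [1, 0, 0, 0, 0]]
  ]
}}

```text
time: 16.77
position: [0.5133, 0.0119, -0.0071]
ee_rot: [0.504, 0.505, -0.503, -0.487]
force: [0.0, -0.3, 0.4]
opening: 0.0004
```

```bash
python3 - <<'E'
from h import *
here()
look9("w15.png")
E
```

```text
plat pos mm [-12.7 -48.4] -7.1
[ 73.3 -38.7] 27.9
[ 54.5 -34. ] 27.5
[ 62.8 -31.9] 26.9
[ 73.4 -57.9] 28.4
[ 80.1 -36.4] 27.0
```

{"fn": "jog_arm", "kwargs": {
  "rows": [
    [[0, -0.003, 0, 0, 0], [0, 0, -0.05, 0, 0], [0, 0, -0.06, 0, 0], [0, 0, -0.05, -0.03, 0], [0, 0, 0, -0.03, 0], [0, 0, 0, 0, 0]]
  ]
}}

```text
time: 17.58
position: [0.5697, 0.0115, 0.1575]
ee_rot: [0.503, 0.504, -0.504, -0.488]
force: [-0.3, 0.4, 0.2]
opening: 0.0582
```

```bash
python3 - <<'E'
from h import *
togo([.51,-.28,.18],91.1)
m,p,d=shot("wrist","w16.png",(200,500,20,240),2.6);np.savez("last.npz",p=p,d=d,**m)
E
```

```text
t 17.57 pos [0.5697 0.0115 0.1575] F [-0.3  0.4  0.2] open 0.0582 az 90.98 tooly [ 0.015 -0.015 -1.   ]
shift tool(mm) [-290.8  -19.1   64.4]
turn -0.12
```

View pics/w16.png

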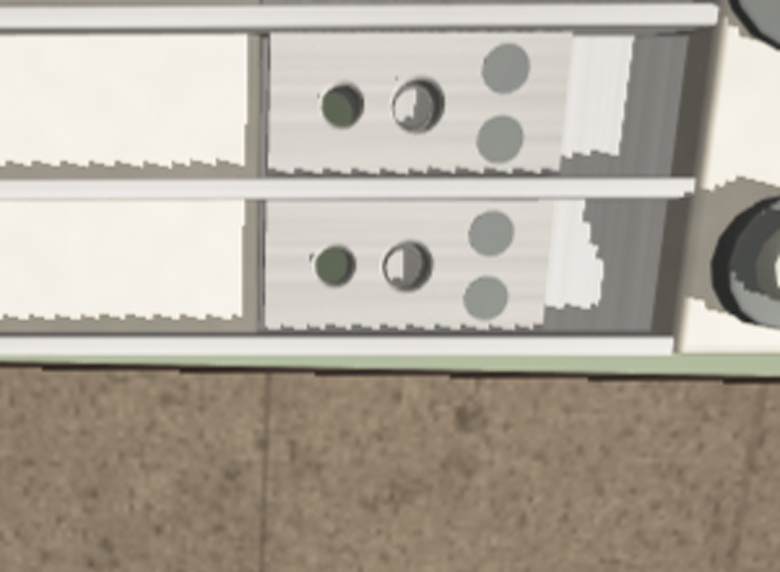

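```bash
python3 - <<'E'
from h import *
z=np.load("last.npz");m={k:z[k] for k in("mtx","R","t")}
for n,u,v in [("e1",331.2,60.8),("e0",328.5,122.3),("mid1",361,60.4),("mid0",357,122.4)]:
    w=onz(m,u,v,.028);print(n,w.round(4),((w[:2]-Pt)@PR*1000).round(1))
E
```

```text
e1 [0.4642 0.0477 0.028 ] [24.1 -0.1]
e0 [0.5115 0.048  0.028 ] [ 23.5 -47.4]
mid1 [0.4636 0.0711 0.028 ] [47.5  0.1]
mid0 [0.5112 0.0715 0.028 ] [ 47.  -47.6]
```

{"fn": "jog_arm", "kwargs": {
  "rows": [
    [[0, -0.05, 0, 0.012, 0], [0, -0.05, 0, 0.012, 0], [0, -0.05, 0, 0.012, 0], [0, -0.05, 0, 0.012, 0], [0, -0.05, 0, 0.012, 0], [0, -0.04, 0, 0.004, 0], [0, 0, 0, 0, 0], [0, 0, 0, 0, 0]]
  ]
}}

```text
time: 18.62
position: [0.4951, -0.2819, 0.1515]
ee_rot: [-0.496, -0.502, 0.507, 0.495]
force: [0.3, -0.8, -0.3]
opening: 0.088
```

```bash
python3 - <<'E'
from h import *
togo([.51,-.28,.18],91.1)
m,p,d=shot("wrist","w17.png");np.savez("last.npz",p=p,d=d,**m)
E
```

```text
t 18.62 pos [ 0.4951 -0.2819  0.1515] F [ 0.3 -0.8 -0.3] open 0.088 az 91.1 tooly [-0.003 -0.006 -1.   ]
shift tool(mm) [  1.5 -28.6 -14.8]
turn 0.0
```

View pics/w17.png

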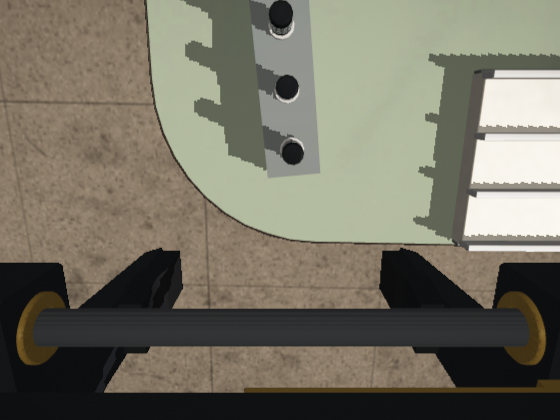

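```bash
python3 - <<'E'
from h import *
z=np.load("last.npz");m={k:z[k] for k in("mtx","R","t")};p=z["p"];d=z["d"]
cv2.imwrite("pics/w17c.png",cv2.resize(p[0:190,240:330,::-1],None,fx=3.1,fy=3.1,interpolation=2))
g=p.max(2);mask=((g<45)).astype(np.uint8);mask[200:]=0;mask[:,:240]=0;mask[:,330:]=0
n,l,s,c=cv2.connectedComponentsWithStats(mask)
for i in range(1,n):
    if s[i,4]>60:
        ys,xs=np.where(l==i)
        # topmost surface pixels: depth min
        X=[m["R"].T@(np.linalg.inv(m["mtx"])@[u,v,1]*d[v,u]-m["t"]) for u,v in zip(xs,ys) if d[v,u]>0]
        X=np.array(X);top=X[X[:,2]>.068]
        print(s[i],c[i],"zmax",X[:,2].max().round(4),"top mean",top.mean(0).round(4),"mid",((top.min(0)+top.max(0))/2).round(4),len(top), (top.max(0)-top.min(0)).round(4))
E
```

```text
[269   0  24  29 525] [280.38285714  13.90285714] zmax 0.0737 top mean [ 0.3653 -0.2852  0.0711] mid [ 0.365  -0.2851  0.0709] 491 [0.015  0.0151 0.0055]
[276  75  22  24 403] [286.48387097  86.45657568] zmax 0.0733 top mean [ 0.4102 -0.2802  0.0711] mid [ 0.4101 -0.2801  0.0707] 401 [0.0152 0.0145 0.0052]
[282 142  22  22 360] [292.09166667 152.87777778] zmax 0.0727 top mean [ 0.4554 -0.275   0.071 ] mid [ 0.4554 -0.2749  0.0704] 342 [0.0143 0.0151 0.0046]
```

View pics/w17c.png

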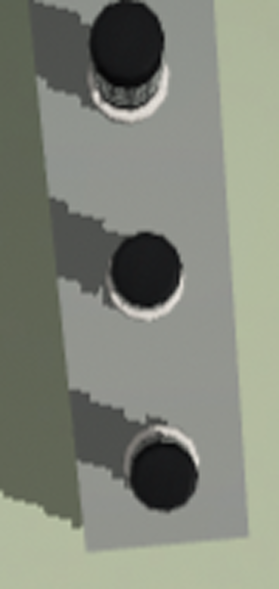

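```bash
python3 - <<'E'
from h import *
togo([.4554,-.275,.07],91.1)
E
```

```text
t 18.68 pos [ 0.4952 -0.2817  0.1515] F [-0.1  0.3  0.3] open 0.0881 az 91.15 tooly [-0.003 -0.006 -1.   ]
shift tool(mm) [ 8.  81.6 39.4]
turn 0.05
```

{"fn": "jog_arm", "kwargs": {
  "rows": [
    [[0, 0.007, 0.02, 0.02, 0], [0, 0, 0.03, 0.02, 0], [0, 0, 0.03, 0, 0], [0, 0, 0, 0, 0], [0, 0, 0, 0, 0]]
  ]
}}

```text
time: 19.3
position: [0.4549, -0.2694, 0.0707]
ee_rot: [-0.493, -0.505, 0.509, 0.492]
force: [0.2, 0.6, 0.3]
opening: 0.088
```

```bash
python3 - <<'E'
from h import *
togo([.4554,-.275,.013],91.1)
E
```

```text
t 19.3 pos [ 0.4549 -0.2694  0.0707] F [0.2 0.6 0.3] open 0.088 az 91.63 tooly [-0.003 -0.005 -1.   ]
shift tool(mm) [-5.4 57.7 -0.5]
turn 0.53
```

{"fn": "jog_arm", "kwargs": {
  "rows": [
    [[0, -0.005, 0.02, 0, 0.5], [0, 0, 0.02, 0, 0], [0, 0, 0.01, 0, 0], [0, 0, 0, 0, 0], [0, 0, 0, 0, 0]]
  ]
}}

```text
time: 19.92
position: [0.4616, -0.2767, 0.027]
ee_rot: [-0.499, -0.505, 0.507, 0.489]
force: [-0.4, -0.2, 0.6]
opening: 0.0881
```

```bash
python3 - <<'E'
from h import *
togo([.4554,-.275,.013],91.1)
shot("wrist","w18.png")
E
```

```text
t 19.93 pos [ 0.4616 -0.2767  0.027 ] F [-0.4 -0.2  0.6] open 0.0881 az 91.3 tooly [ 0.008 -0.012 -1.   ]
shift tool(mm) [ 2.  14.   6.3]
turn 0.2
```

View pics/w18.png

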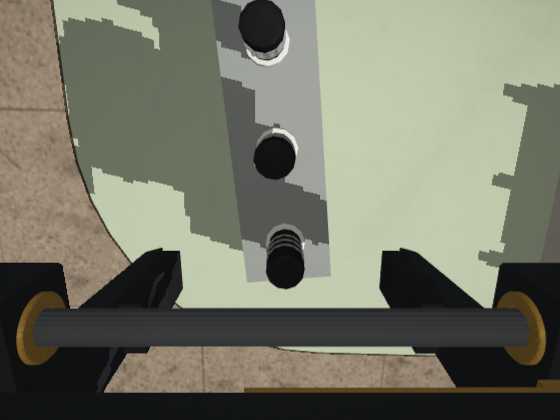

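{"fn": "jog_arm", "kwargs": {
  "rows": [
    [[0, 0.001, 0.005, 0.004, 0.2], [0, 0.001, 0.005, 0.003, 0], [0, 0, 0.003, 0, 0], [0, 0, 0, 0, 0]]
  ]
}}

```text
time: 20.48
position: [0.4545, -0.2752, 0.0141]
ee_rot: [-0.501, -0.504, 0.506, 0.49]
force: [0.3, -0.2, 0.1]
opening: 0.0879
```

```bash
python3 - <<'E'
from h import *
togo([.4554,-.275,.013],91.1)
shot("wrist","w19.png")
E
```

```text
t 20.48 pos [ 0.4545 -0.2752  0.0141] F [ 0.3 -0.2  0.1] open 0.0879 az 91.07 tooly [ 0.009 -0.013 -1.   ]
shift tool(mm) [ 0.2  1.1 -0.9]
turn -0.03
```

View pics/w19.png

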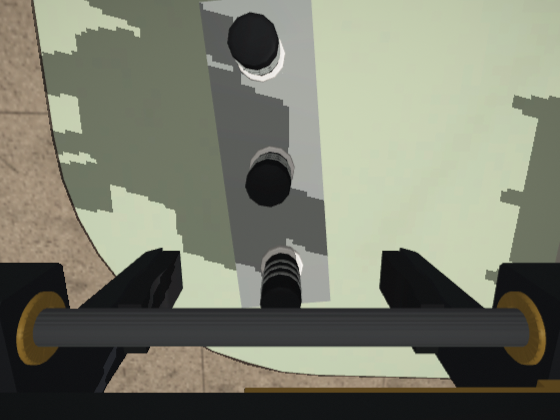

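{"fn": "jog_arm", "kwargs": {
  "rows": [
    [[1, 0, 0, -0.0005, 0], [1, 0, 0, 0, 0], [1, 0, 0, 0, 0], [1, 0, 0, 0, 0], [1, 0, 0, 0, 0], [1, 0, 0, 0, 0], [1, 0, 0, 0, 0], [1, 0, 0, 0, 0]]
  ]
}}

```text
time: 21.52
position: [0.4556, -0.2755, 0.0146]
ee_rot: [-0.501, -0.504, 0.506, 0.49]
force: [0.0, -0.5, -0.3]
opening: 0.015
```

```bash
python3 - <<'E'
from h import *
togo([.4554,-.275,.063],91.1)
shot("wrist","w20.png")
E
```

```text
t 21.52 pos [ 0.4556 -0.2755  0.0146] F [ 0.  -0.5 -0.3] open 0.015 az 91.07 tooly [ 0.01  -0.013 -1.   ]
shift tool(mm) [ -0.1 -48.4  -0.2]
turn -0.03
```

View pics/w20.png

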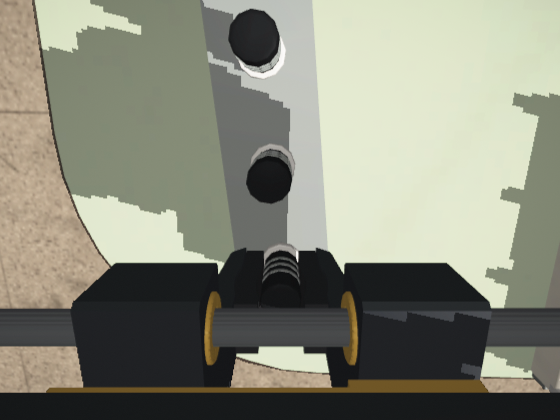

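{"fn": "jog_arm", "kwargs": {
  "rows": [
    [[1, 0, -0.01, 0, 0], [1, 0, -0.02, 0, 0], [1, 0, -0.02, 0, 0], [1, 0, -0.01, 0, 0], [1, 0, 0, 0, 0]]
  ]
}}

```text
time: 22.2
position: [0.4549, -0.2747, 0.0777]
ee_rot: [-0.501, -0.504, 0.506, 0.49]
force: [-0.2, 0.2, -0.1]
opening: 0.0152
```

```bash
python3 - <<'E'
from h import *
togo([.5118,.048,.063],91.1)
shot("wrist","w21.png"); shot("side","s21.png",(220,360,180,340),3.7)
E
```

```text
t 22.2 pos [ 0.4549 -0.2747  0.0777] F [-0.2  0.2 -0.1] open 0.0152 az 91.07 tooly [ 0.01  -0.013 -1.   ]
shift tool(mm) [321.7  11.  -62.8]
turn -0.03
```

View pics/w21.png

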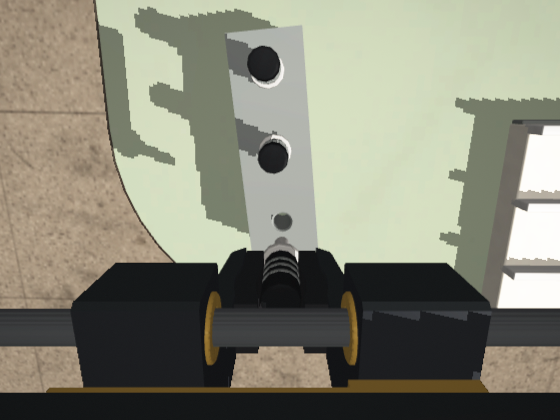

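View pics/s21.png

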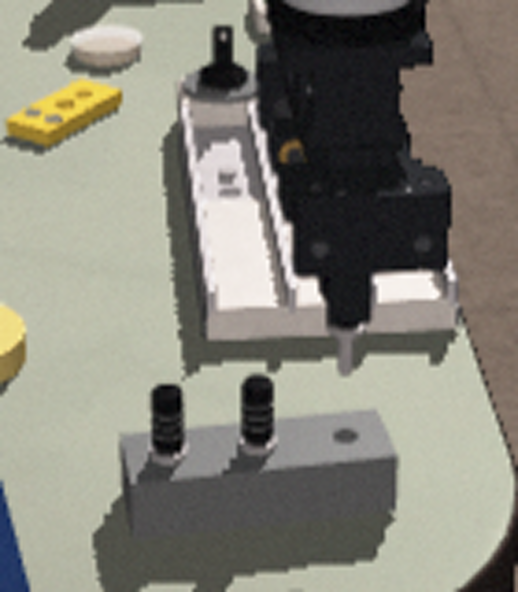

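{"fn": "jog_arm", "kwargs": {
  "rows": [
    [[1, 0.04, 0, -0.008, 0], [1, 0.04, 0, -0.008, 0], [1, 0.04, 0, -0.008, 0], [1, 0.04, 0, -0.008, 0], [1, 0.04, 0, -0.008, 0], [1, 0.04, 0, -0.008, 0], [1, 0.04, 0, -0.008, 0], [1, 0.035, 0, -0.006, 0], [1, 0, 0, 0, 0], [1, 0, 0, 0, 0]]
  ]
}}

```text
time: 23.55
position: [0.5055, 0.0512, 0.0637]
ee_rot: [-0.497, -0.5, 0.509, 0.495]
force: [-0.9, 0.2, -0.6]
opening: 0.0153
```

```bash
python3 - <<'E'
from h import *
togo([.5118,.048,.063],91.1)
shot("wrist","w22.png")
E
```

```text
t 23.55 pos [0.5055 0.0512 0.0637] F [-0.9  0.2 -0.6] open 0.0153 az 90.97 tooly [-0.007 -0.011 -1.   ]
shift tool(mm) [-3.3  0.7 -6.2]
turn -0.13
```

View pics/w22.png

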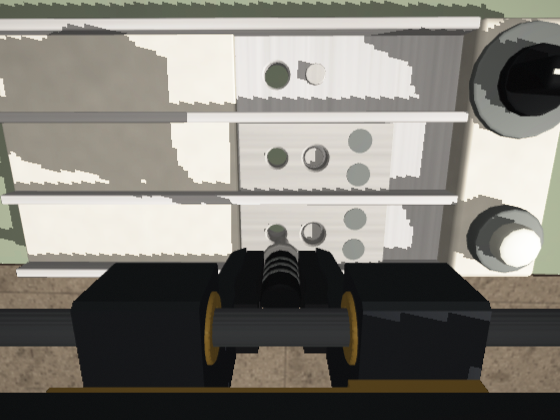

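{"fn": "jog_arm", "kwargs": {
  "rows": [
    [[1, -0.0033, 0, -0.0062, -0.1], [1, 0, 0.01, 0, 0], [1, 0, 0.005, 0, 0], [1, 0, 0, 0, 0], [1, 0, 0, 0, 0]]
  ]
}}

```text
time: 24.22
position: [0.5114, 0.0444, 0.0469]
ee_rot: [-0.497, -0.499, 0.508, 0.496]
force: [-0.4, 0.3, -0.8]
opening: 0.0154
```

```bash
python3 - <<'E'
from h import *
togo([.5118,.048,.04],91.1)
m,p,d=shot("wrist","w23.png")
shot("side","s23.png",(250,350,190,270),6)
E
```

```text
t 24.23 pos [0.5114 0.0444 0.0469] F [-0.4  0.3 -0.8] open 0.0154 az 90.78 tooly [-0.008 -0.011 -1.   ]
shift tool(mm) [ 3.6  6.9 -0.5]
turn -0.32
```

View pics/w23.png

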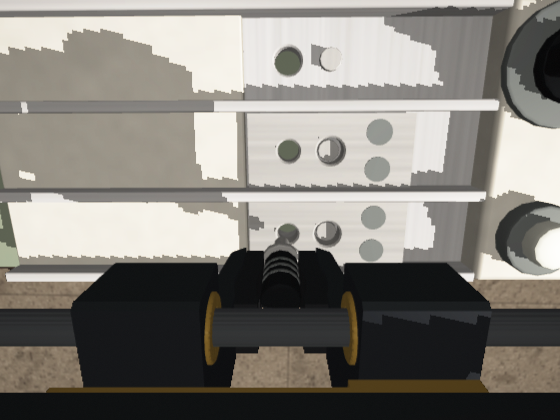

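View pics/s23.png

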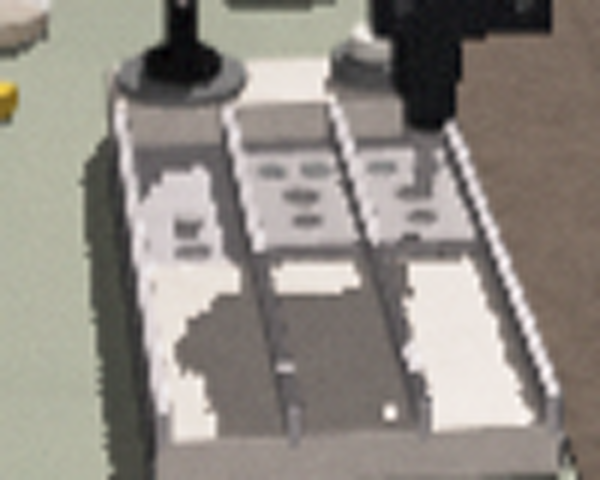

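{"fn": "jog_arm", "kwargs": {
  "rows": [
    [[1, 0.0036, 0, -0.0005, -0.3], [1, 0, 0.002, 0, 0], [1, 0, 0, 0, 0]]
  ]
}}

```text
time: 24.7
position: [0.5123, 0.0487, 0.0454]
ee_rot: [-0.496, -0.501, 0.509, 0.494]
force: [0.7, -0.1, -0.1]
opening: 0.0154
```

```bash
python3 - <<'E'
from h import *
togo([.5118,.048,.009],91.1)
m,p,d=shot("wrist","w24.png",(200,380,150,270),4)
E
```

```text
t 24.7 pos [0.5123 0.0487 0.0454] F [ 0.7 -0.1 -0.1] open 0.0154 az 91.14 tooly [-0.007 -0.011 -1.   ]
shift tool(mm) [-0.3 36.4  0.3]
turn 0.04
```

View pics/w24.png

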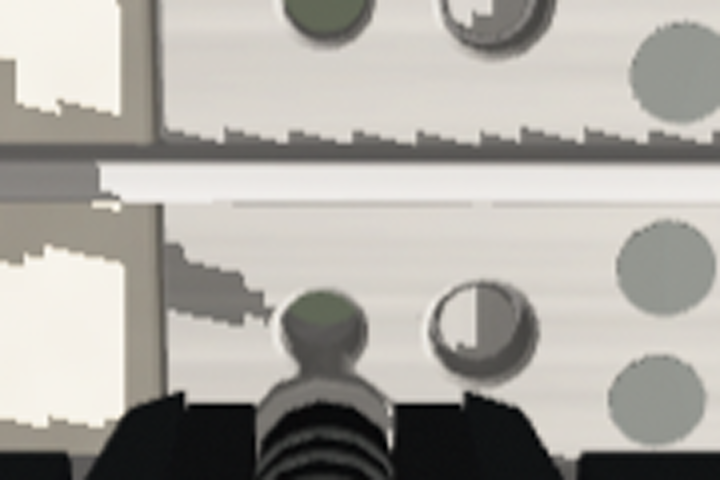

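{"fn": "jog_arm", "kwargs": {
  "rows": [
    [[1, 0, 0.006, 0, 0], [1, 0, 0.006, 0, 0], [1, 0, 0.006, 0, 0], [1, 0, 0, 0, 0]]
  ]
}}

```text
time: 25.25
position: [0.5119, 0.0485, 0.0259]
ee_rot: [-0.496, -0.5, 0.509, 0.494]
force: [-0.9, -0.7, -0.2]
opening: 0.0156
```

```bash
python3 - <<'E'
from h import *
togo([.5118,.048,.009],91.1)
m,p,d=shot("wrist","w25.png",(200,380,150,270),4)
E
```

```text
t 25.25 pos [0.5119 0.0485 0.0259] F [-0.9 -0.7 -0.2] open 0.0156 az 91.14 tooly [-0.007 -0.011 -1.   ]
shift tool(mm) [-0.3 16.9 -0. ]
turn 0.04
```

View pics/w25.png

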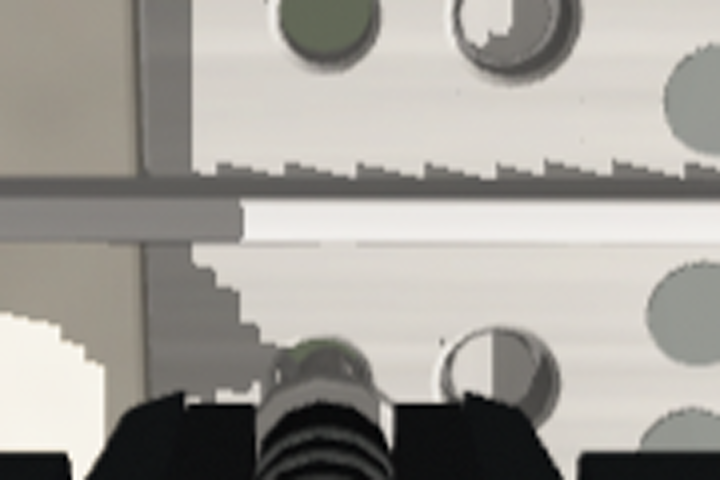

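Rod entering the eyelet at (322,365 of crop), no force. Continue down.

{"fn": "jog_arm", "kwargs": {
  "rows": [
    [[1, 0, 0.005, 0, 0], [1, 0, 0.005, 0, 0], [1, 0, 0.004, 0, 0], [1, 0, 0.002, 0, 0], [1, 0, 0.001, 0, 0], [1, 0, 0, 0, 0]]
  ]
}}

```text
time: 26.05
position: [0.5127, 0.0483, 0.0087]
ee_rot: [-0.496, -0.501, 0.509, 0.494]
force: [0.0, -0.6, -0.1]
opening: 0.0149
```

```bash
python3 - <<'E'
from h import *
togo([.5118,.048,.009],91.1)
m,p,d=shot("wrist","w26.png",(200,380,150,270),4)
shot("side","s26.png",(250,350,190,270),6)
E
```

```text
t 26.05 pos [0.5127 0.0483 0.0087] F [ 0.  -0.6 -0.1] open 0.0149 az 91.13 tooly [-0.006 -0.011 -1.   ]
shift tool(mm) [-0.3 -0.3  0.9]
turn 0.03
```

View pics/w26.png

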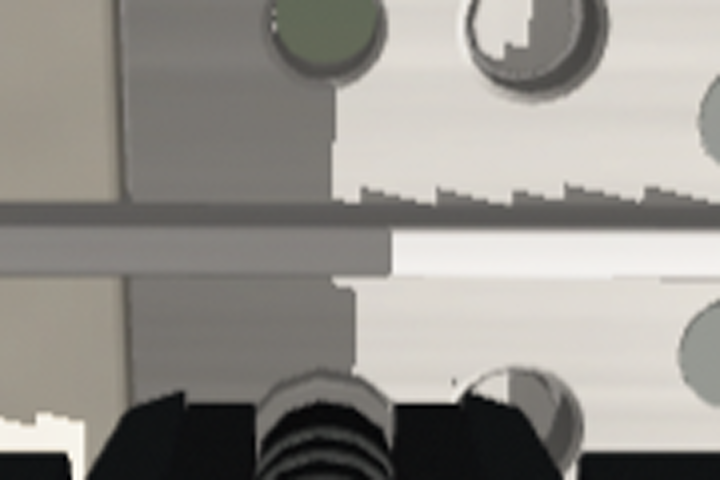

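View pics/s26.png

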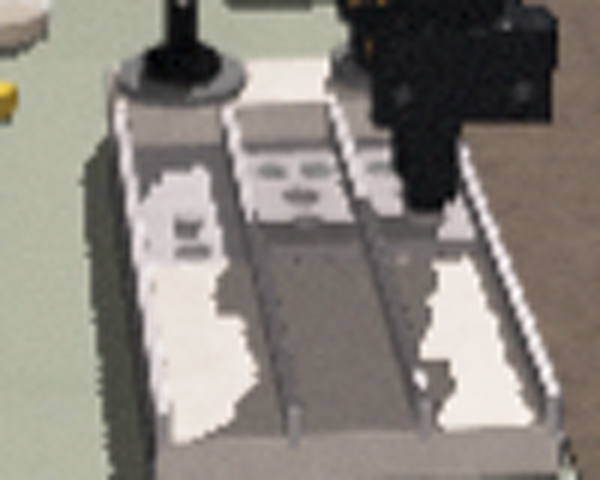

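{"fn": "jog_arm", "kwargs": {
  "rows": [
    [[1, 0, 0.001, 0.0005, 0], [1, 0, 0.0008, 0, 0]]
  ]
}}

```text
time: 26.4
position: [0.5128, 0.0483, 0.0086]
ee_rot: [-0.496, -0.501, 0.509, 0.494]
force: [-3.5, 0.1, 6.6]
opening: 0.0149
```

{"fn": "jog_arm", "kwargs": {
  "rows": [
    [[1, 0, 0.001, 0, 0], [1, 0, 0, 0, 0]]
  ]
}}

```text
time: 26.65
position: [0.5128, 0.0483, 0.0088]
ee_rot: [-0.496, -0.501, 0.509, 0.494]
force: [-0.2, -0.3, -0.9]
opening: 0.015
```

{"fn": "jog_arm", "kwargs": {
  "rows": [
    [[0, 0, 0, 0, 0], [0, 0, 0, 0, 0], [0, 0, 0, 0, 0], [0, 0, 0, 0, 0], [0, 0, -0.02, 0, 0], [0, 0, -0.04, 0, 0], [0, 0, -0.04, -0.02, 0], [0, 0, -0.02, -0.03, 0], [0, 0, 0, 0, 0], [0, 0, 0, 0, 0]]
  ]
}}

```text
time: 27.9
position: [0.5615, 0.0505, 0.1287]
ee_rot: [-0.495, -0.5, 0.51, 0.495]
force: [-0.0, 0.3, -0.9]
opening: 0.0881
```

```bash
python3 - <<'E'
from h import *
togo([.4102,-.280,.09],91.1)
m,p,d=shot("wrist","w27.png");np.savez("last.npz",p=p,d=d,**m)
E
```

```text
t 27.9 pos [0.5615 0.0505 0.1287] F [-0.   0.3 -0.9] open 0.0881 az 91.14 tooly [-0.011 -0.011 -1.   ]
shift tool(mm) [-327.    44.   157.3]
turn 0.04
```

View pics/w27.png

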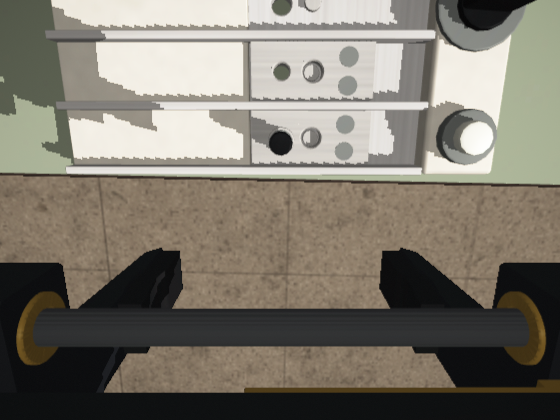

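```bash
python3 - <<'E'
from h import *
z=np.load("last.npz");m={k:z[k] for k in("mtx","R","t")};d=z["d"]
for u,v in [(281,145),(279,143),(283,142)]:
    X=m["R"].T@(np.linalg.inv(m["mtx"])@[u,v,1]*d[v,u]-m["t"]);print(X.round(4),((X[:2]-Pt)@PR*1000).round(1))
E
```

```text
[0.5141 0.0489 0.0656] [ 24.3 -50. ]
[0.5128 0.0476 0.067 ] [ 23.  -48.6]
[0.5121 0.0502 0.0659] [ 25.7 -48.1]
```

{"fn": "jog_arm", "kwargs": {
  "rows": [
    [[0, -0.04, -0.005, 0.01, 0], [0, -0.05, 0, 0.02, 0], [0, -0.05, 0, 0.022, 0], [0, -0.05, 0, 0.022, 0], [0, -0.05, 0, 0.022, 0], [0, -0.045, 0, 0.022, 0], [0, -0.04, 0.01, 0.02, 0], [0, 0, 0.01, 0.015, 0], [0, 0, 0, 0, 0], [0, 0, 0, 0, 0]]
  ]
}}

```text
time: 29.2
position: [0.3957, -0.2786, 0.1053]
ee_rot: [-0.486, -0.498, 0.514, 0.502]
force: [0.1, 0.0, -0.1]
opening: 0.0879
```

```bash
python3 - <<'E'
from h import *
togo([.4102,-.280,.06],91.1)
E
```

```text
t 29.2 pos [ 0.3957 -0.2786  0.1053] F [ 0.1  0.  -0.1] open 0.0879 az 91.35 tooly [-0.032 -0.001 -0.999]
shift tool(mm) [ -1.8  44.8 -16. ]
turn 0.25
```

{"fn": "jog_arm", "kwargs": {
  "rows": [
    [[0, -0.001, 0.015, -0.012, 0.2], [0, 0, 0.015, -0.002, 0], [0, 0, 0.01, 0, 0], [0, 0, 0, 0, 0]]
  ]
}}

```text
time: 29.7
position: [0.4112, -0.2768, 0.0616]
ee_rot: [-0.486, -0.498, 0.514, 0.502]
force: [-0.0, 1.1, -0.6]
opening: 0.0877
```

```bash
python3 - <<'E'
from h import *
togo([.4102,-.280,.0135],91.1)
shot("wrist","w28.png")
E
```

```text
t 29.7 pos [ 0.4112 -0.2768  0.0616] F [-0.   1.1 -0.6] open 0.0877 az 91.41 tooly [-0.032 -0.    -0.999]
shift tool(mm) [-3.2 48.1 -0.5]
turn 0.31
```

View pics/w28.png

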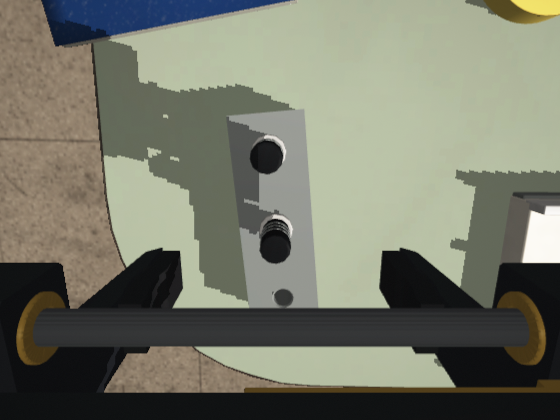

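{"fn": "jog_arm", "kwargs": {
  "rows": [
    [[0, -0.003, 0.02, 0, 0.3], [0, 0, 0.018, 0, 0], [0, 0, 0, 0, 0], [0, 0, 0, 0, 0]]
  ]
}}

```text
time: 30.25
position: [0.4122, -0.2818, 0.0257]
ee_rot: [-0.489, -0.497, 0.512, 0.501]
force: [0.5, 0.3, 0.0]
opening: 0.0881
```

```bash
python3 - <<'E'
from h import *
togo([.4102,-.280,.0135],91.1)
E
```

```text
t 30.25 pos [ 0.4122 -0.2818  0.0257] F [0.5 0.3 0. ] open 0.0881 az 91.07 tooly [-0.028 -0.004 -1.   ]
shift tool(mm) [ 1.9 12.2  1.6]
turn -0.03
```

{"fn": "jog_arm", "kwargs": {
  "rows": [
    [[0, 0.0015, 0.006, 0.002, 0], [0, 0, 0.006, 0.001, 0], [0, 0, 0, 0, 0], [1, 0, 0, 0, 0], [1, 0, 0, 0, 0], [1, 0, 0, 0, 0], [1, 0, 0, 0, 0], [1, 0, 0, 0, 0], [1, 0, 0, 0, 0], [1, 0, 0, 0, 0], [1, 0, 0, 0, 0]]
  ]
}}

```text
time: 31.62
position: [0.4101, -0.2813, 0.0152]
ee_rot: [-0.49, -0.497, 0.512, 0.5]
force: [0.3, 0.4, 1.0]
opening: 0.015
```

```bash
python3 - <<'E'
from h import *
togo([.4102,-.280,.0135],91.1)
shot("wrist","w29.png",(150,400,100,320),3)
E
```

```text
t 31.62 pos [ 0.4101 -0.2813  0.0152] F [0.3 0.4 1. ] open 0.015 az 91.07 tooly [-0.025 -0.006 -1.   ]
shift tool(mm) [ 1.3  1.7 -0.2]
turn -0.03
```

View pics/w29.png

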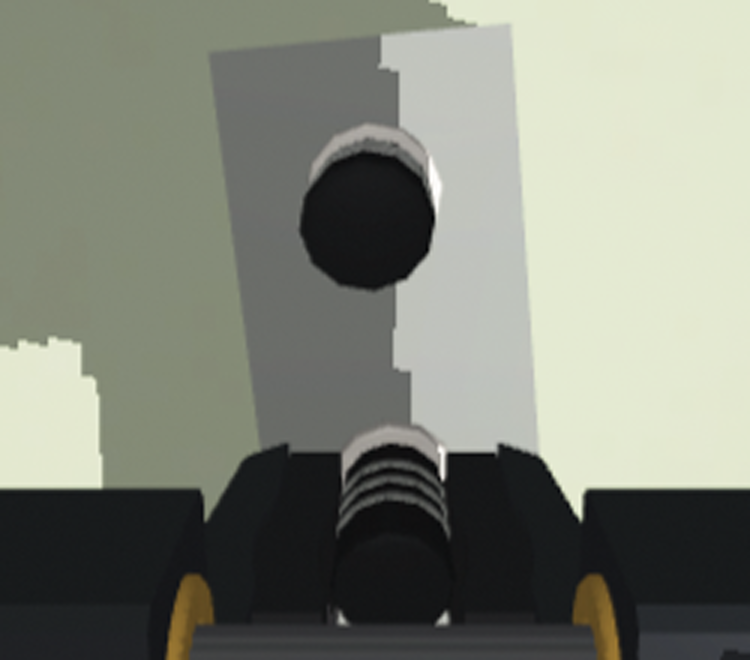

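{"fn": "jog_arm", "kwargs": {
  "rows": [
    [[1, 0, -0.01, 0, 0], [1, 0, -0.02, 0, 0], [1, 0, -0.02, 0, 0], [1, 0, -0.012, 0, 0], [1, 0.03, 0, -0.005, 0], [1, 0.04, 0, -0.007, 0], [1, 0.04, 0, -0.007, 0], [1, 0.04, 0, -0.007, 0], [1, 0.04, 0, -0.007, 0], [1, 0.04, 0, -0.007, 0], [1, 0.04, 0, -0.007, 0], [1, 0.04, 0, -0.006, 0], [1, 0.015, 0, 0, 0], [1, 0, 0, 0, 0], [1, 0, 0, 0, 0]]
  ]
}}

```text
time: 33.55
position: [0.4618, 0.052, 0.0813]
ee_rot: [-0.493, -0.497, 0.511, 0.498]
force: [0.3, -0.2, -0.1]
opening: 0.0148
```

```bash
python3 - <<'E'
from h import *
togo([.4642,.0477,.045],91.1)
shot("wrist","w30.png")
E
```

```text
t 33.55 pos [0.4618 0.052  0.0813] F [ 0.3 -0.2 -0.1] open 0.0148 az 90.96 tooly [-0.019 -0.009 -1.   ]
shift tool(mm) [-4.  36.3 -3. ]
turn -0.14
```

View pics/w30.png

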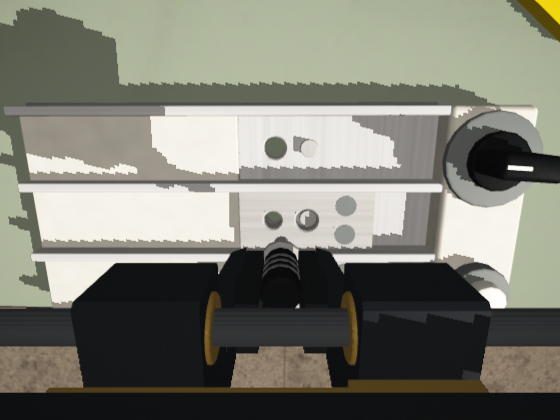

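{"fn": "jog_arm", "kwargs": {
  "rows": [
    [[1, -0.004, 0.01, -0.003, -0.1], [1, 0, 0.012, 0, 0], [1, 0, 0.01, 0, 0], [1, 0, 0, 0, 0], [1, 0, 0, 0, 0]]
  ]
}}

```text
time: 34.22
position: [0.4633, 0.0447, 0.0458]
ee_rot: [-0.493, -0.496, 0.511, 0.5]
force: [-0.7, 0.0, 0.3]
opening: 0.0153
```

```bash
python3 - <<'E'
from h import *
togo([.4642,.0477,.009],91.1)
m,p,d=shot("wrist","w31.png",(200,380,150,270),4)
E
```

```text
t 34.23 pos [0.4633 0.0447 0.0458] F [-0.7  0.   0.3] open 0.0153 az 90.8 tooly [-0.021 -0.01  -1.   ]
shift tool(mm) [ 3.3 36.8 -1.7]
turn -0.3
```

View pics/w31.png

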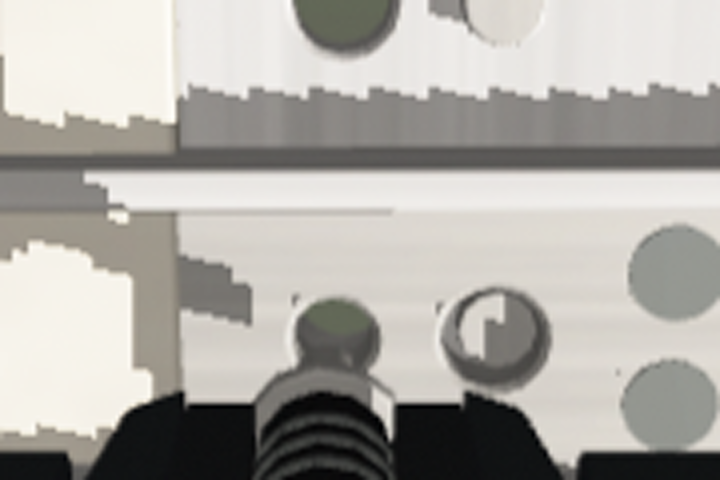

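{"fn": "jog_arm", "kwargs": {
  "rows": [
    [[1, 0.0033, 0, -0.001, -0.3], [1, 0, 0.001, 0, 0], [1, 0, 0, 0, 0]]
  ]
}}

```text
time: 34.65
position: [0.4651, 0.0486, 0.0457]
ee_rot: [-0.492, -0.498, 0.512, 0.498]
force: [-0.7, 0.4, -0.2]
opening: 0.0152
```

```bash
python3 - <<'E'
from h import *
togo([.4642,.0477,.009],91.1)
m,p,d=shot("wrist","w32.png",(200,380,150,270),4)
E
```

```text
t 34.65 pos [0.4651 0.0486 0.0457] F [-0.7  0.4 -0.2] open 0.0152 az 91.16 tooly [-0.02  -0.009 -1.   ]
shift tool(mm) [-0.6 36.7  0.2]
turn 0.06
```

View pics/w32.png

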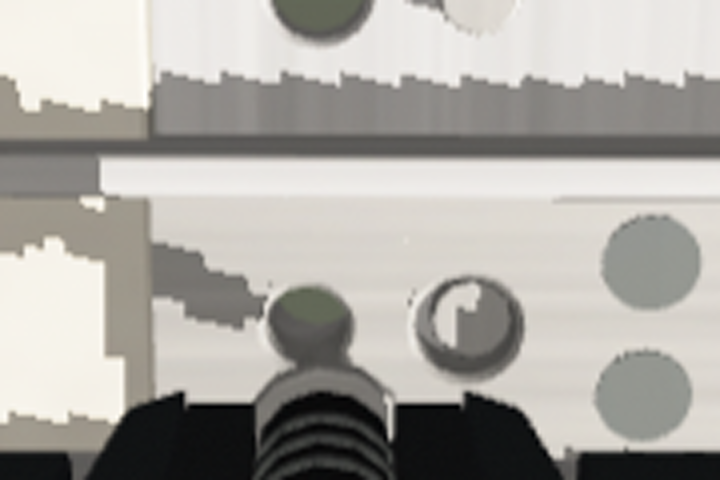

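{"fn": "jog_arm", "kwargs": {
  "rows": [
    [[1, -0.0014, 0.004, 0, 0], [1, 0, 0.006, 0, 0], [1, 0, 0.006, 0, 0], [1, 0, 0, 0, 0]]
  ]
}}

```text
time: 35.2
position: [0.4644, 0.0468, 0.0284]
ee_rot: [-0.492, -0.498, 0.512, 0.498]
force: [0.3, 0.0, -0.9]
opening: 0.0148
```

```bash
python3 - <<'E'
from h import *
togo([.4642,.0475,.009],91.1)
m,p,d=shot("wrist","w33.png",(200,380,150,270),4)
E
```

```text
t 35.2 pos [0.4644 0.0468 0.0284] F [ 0.3  0.  -0.9] open 0.0148 az 91.16 tooly [-0.02 -0.01 -1.  ]
shift tool(mm) [ 0.9 19.4 -0.2]
turn 0.06
```

View pics/w33.png

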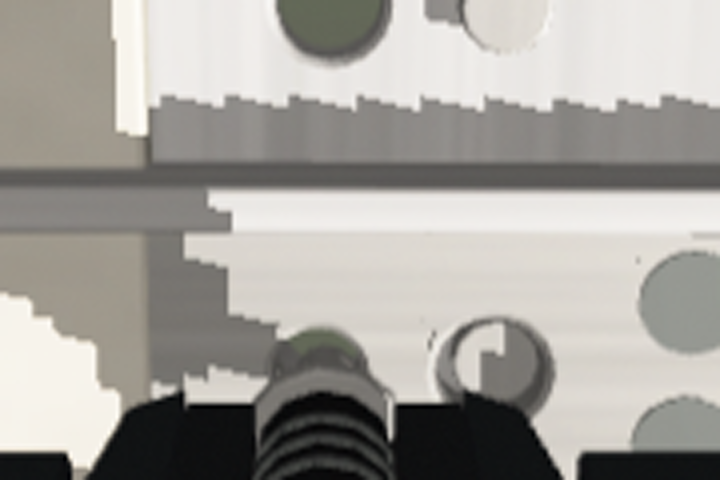

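{"fn": "jog_arm", "kwargs": {
  "rows": [
    [[1, 0.0003, 0.005, 0, 0], [1, 0, 0.005, 0, 0], [1, 0, 0.004, 0, 0], [1, 0, 0.003, 0, 0], [1, 0, 0.001, 0, 0]]
  ]
}}

```text
time: 35.88
position: [0.4646, 0.047, 0.0095]
ee_rot: [-0.492, -0.498, 0.512, 0.497]
force: [-1.0, 0.1, 0.2]
opening: 0.0149
```

{"fn": "jog_arm", "kwargs": {
  "rows": [
    [[1, 0, 0.0015, 0, 0], [1, 0, 0.0012, 0, 0]]
  ]
}}

```text
time: 36.12
position: [0.465, 0.047, 0.0091]
ee_rot: [-0.492, -0.498, 0.512, 0.498]
force: [-6.1, -0.6, 11.6]
opening: 0.015
```

```bash
python3 - <<'E'
from h import *
togo([.4642,.0475,.009],91.1)
m,p,d=shot("wrist","w34.png",(200,380,150,270),4)
E
```

```text
t 36.12 pos [0.465  0.047  0.0091] F [-6.1 -0.6 11.6] open 0.015 az 91.16 tooly [-0.02 -0.01 -1.  ]
shift tool(mm) [0.5 0.1 0.8]
turn 0.06
```

View pics/w34.png

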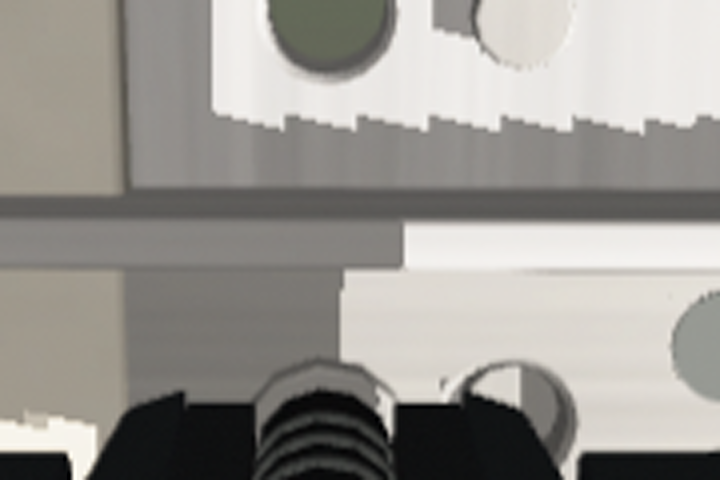

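{"fn": "jog_arm", "kwargs": {
  "rows": [
    [[0, 0, -0.0005, 0, 0], [0, 0, 0, 0, 0], [0, 0, 0, 0, 0], [0, 0, 0, 0, 0], [0, 0, -0.02, 0, 0], [0, 0, -0.04, 0, 0], [0, 0, -0.05, -0.03, 0], [0, 0.03, -0.04, -0.04, 0], [0, 0.05, 0, -0.03, 0], [0, 0, 0, 0, 0], [0, 0, 0, 0, 0]]
  ]
}}

```text
time: 37.55
position: [0.5675, 0.132, 0.1589]
ee_rot: [-0.492, -0.497, 0.513, 0.499]
force: [-0.0, -0.3, -0.4]
opening: 0.088
```

```bash
python3 - <<'E'
from h import *
togo(plat(159,48,90),1)
print(plat(159,48,90),plat(159,-48,0))
m,p,d=shot("wrist","w35.png");np.savez("last.npz",p=p,d=d,**m)
E
```

```text
t 37.55 pos [0.5675 0.132  0.1589] F [-0.  -0.3 -0.4] open 0.088 az 91.09 tooly [-0.023 -0.009 -1.   ]
shift tool(mm) [ 53.2  71.9 151.4]
turn 90.09
[np.float64(0.413469738239524), np.float64(0.18163311281537353), 0.09] [np.float64(0.5094512602403396), np.float64(0.18351657622275355), 0.0]
```

View pics/w35.png

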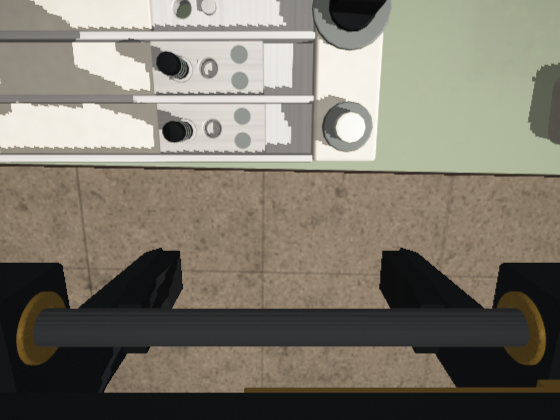

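```bash
python3 - <<'E'
from h import *
def cloud(f,box,zlo,zhi):
    z=np.load(f);m={k:z[k] for k in("mtx","R","t")};d=z["d"];x0,x1,y0,y1=box
    v,u=np.mgrid[y0:y1,x0:x1];u=u.ravel();v=v.ravel();D=d[v,u]
    X=(m["R"].T@(np.linalg.inv(m["mtx"])@np.stack([u,v,np.ones_like(u)])*D-m["t"][:,None])).T
    return X[(D>0)&(X[:,2]>zlo)&(X[:,2]<zhi)]
for n,b in [("pin0",(150,200,115,150)),("pin1",(150,200,45,85))]:
    X=cloud("last.npz",b,.06,.08);q=(X[:,:2]-Pt)@PR*1000
    print(n,X[:,2].max(),np.median(X[X[:,2]>.0635,2]),((q.min(0)+q.max(0))/2).round(1),len(X))
X=cloud("w2.npz",(415,490,35,105),.072,.082);q=(X[:,:2]-Pt)@PR*1000
print("dial top z",np.median(X[:,2]),q.mean(0),"mid",(q.min(0)+q.max(0))/2)
r=cv2.minAreaRect(q.astype(np.float32));print(r)
c,s,vt=np.linalg.svd(q-q.mean(0));print("axis angle plat deg",np.degrees(np.arctan2(vt[0,1],vt[0,0])))
E
```

```text
pin0 0.06691126473693025 0.06497533679266487 [ 24.  -49.1] 372
pin1 0.06719808516291473 0.06501182648674225 [23.8 -1.2] 424
dial top z 0.07701205692734643 [157.09988332  41.25524852] mid [157.76370871  41.46414731]
((157.82937622070312, 41.622039794921875), (14.288199424743652, 33.85345458984375), 86.33854675292969)
axis angle plat deg -3.8739422784802393
```

{"fn": "jog_arm", "kwargs": {
  "rows": [
    [[0, 0, 0, 0, 10.4], [0, 0, 0, 0, 10.4], [0, 0, 0, 0, 10.4], [0, 0, 0, 0, 10.4], [0, 0, 0, 0, 10.4], [0, 0, 0, 0, 10.4], [0, 0, 0, 0, 10.4], [0, 0, 0, 0, 10.4], [0, 0, 0, 0, 10.4], [0, 0, 0, 0, 0]]
  ]
}}

```text
time: 38.85
position: [0.5531, 0.1177, 0.1515]
ee_rot: [0.712, -0.049, 0.021, -0.7]
force: [0.4, 0.1, -0.4]
opening: 0.088
```

```bash
python3 - <<'E'
from h import *
togo(plat(157.8,41.6,80),-2.7)
print(plat(157.8,41.6,80),get_obs()["joints"].round(2))
E
```

```text
t 38.85 pos [0.5531 0.1177 0.1515] F [ 0.4  0.1 -0.4] open 0.088 az -5.68 tooly [-0.04  -0.015 -0.999]
shift tool(mm) [-135.9   75.9   50.7]
turn -2.98
[np.float64(0.419892049665504), np.float64(0.18055890801752203), 0.08] [ 0.17  0.13  1.87 -0.01  1.19  0.27]
```

{"fn": "jog_arm", "kwargs": {
  "rows": [
    [[0, -0.045, 0, 0.017, -3], [0, -0.045, 0.01, 0.017, 0], [0, -0.046, 0.02, 0.017, 0], [0, 0, 0.02, 0, 0], [0, 0, 0, 0, 0], [0, 0, 0, 0, 0]]
  ]
}}

```text
time: 39.6
position: [0.4124, 0.1732, 0.1041]
ee_rot: [0.712, -0.025, -0.004, -0.701]
force: [0.6, 0.9, -0.4]
opening: 0.0879
```

```bash
python3 - <<'E'
from h import *
togo(plat(157.8,41.6,80),-2.7)
m,p,d=shot("wrist","w36.png");np.savez("last.npz",p=p,d=d,**m)
E
```

```text
t 39.6 pos [0.4124 0.1732 0.1041] F [ 0.6  0.9 -0.4] open 0.0879 az -1.75 tooly [-0.042 -0.015 -0.999]
shift tool(mm) [ 8.2 23.6  8. ]
turn 0.95
```

View pics/w36.png

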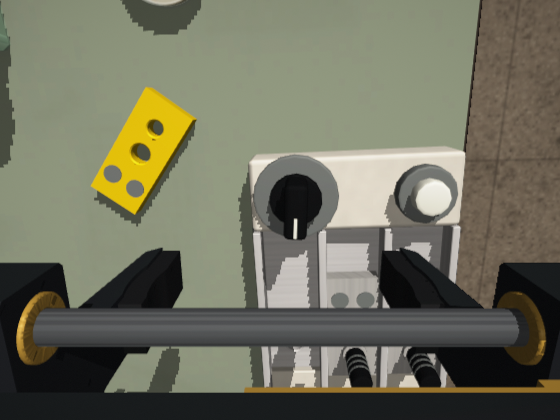

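```bash
cat >> h.py <<'E'
def cloud(f,box,zlo,zhi):
    z=np.load(f);m={k:z[k] for k in("mtx","R","t")};d=z["d"];x0,x1,y0,y1=box
    v,u=np.mgrid[y0:y1,x0:x1];u=u.ravel();v=v.ravel();D=d[v,u]
    X=(m["R"].T@(np.linalg.inv(m["mtx"])@np.stack([u,v,np.ones_like(u)])*D-m["t"][:,None])).T
    return X[(D>0)&(X[:,2]>zlo)&(X[:,2]<zhi)]
def dial(f,box):
    X=cloud(f,box,.072,.082);q=(X[:,:2]-Pt)@PR*1000
    r=cv2.minAreaRect(q.astype(np.float32));print(len(q),"rect",r,"world",(PR@np.array(r[0])/1000+Pt).round(4),np.median(X[:,2]))
    vt=np.linalg.svd(q-q.mean(0))[2];print("axis angle plat deg",np.degrees(np.arctan2(vt[0,1],vt[0,0])))
E
python3 - <<'E'
from h import *
dial("last.npz",(250,345,150,245))
E
```

```text
1261 rect ((158.83740234375, 41.93905258178711), (13.794477462768555, 33.6781120300293), 87.23262786865234) world [0.4195 0.1816] 0.07688923520535944
axis angle plat deg 176.35089205949023
```

{"fn": "jog_arm", "kwargs": {
  "rows": [
    [[0, 0.007, 0.015, 0.007, 0.9], [0, 0, 0.02, 0, 0], [0, 0, 0.015, 0, 0], [0, 0, 0, 0, 0]]
  ]
}}

```text
time: 40.15
position: [0.4219, 0.1802, 0.0523]
ee_rot: [0.712, -0.031, 0.004, -0.702]
force: [0.6, -0.0, -0.3]
opening: 0.0883
```

```bash
python3 - <<'E'
from h import *
togo([.4177,.180,.022],-2.6)
E
```

```text
t 40.15 pos [0.4219 0.1802 0.0523] F [ 0.6 -0.  -0.3] open 0.0883 az -2.85 tooly [-0.038 -0.013 -0.999]
shift tool(mm) [-3.1 30.4  0.1]
turn -0.25
```

{"fn": "jog_arm", "kwargs": {
  "rows": [
    [[0, -0.003, 0.01, 0, -0.2], [0, 0, 0.01, 0, 0], [0, 0, 0.008, 0, 0], [0, 0, 0, 0, 0], [0, 0, 0, 0, 0]]
  ]
}}

```text
time: 40.78
position: [0.4187, 0.1804, 0.0233]
ee_rot: [0.712, -0.029, 0.003, -0.702]
force: [1.0, -0.4, -0.6]
opening: 0.088
```

```bash
python3 - <<'E'
from h import *
togo([.4177,.180,.022],-2.6)
m,p,d=shot("wrist","w37.png");np.savez("last.npz",p=p,d=d,**m)
E
```

```text
t 40.77 pos [0.4187 0.1804 0.0233] F [ 1.  -0.4 -0.6] open 0.088 az -2.64 tooly [-0.037 -0.013 -0.999]
shift tool(mm) [-0.9  1.4 -0.4]
turn -0.04
```

View pics/w37.png

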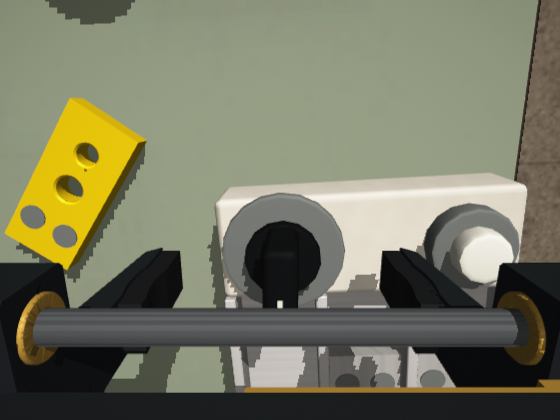

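{"fn": "jog_arm", "kwargs": {
  "rows": [
    [[1, -0.0008, 0.001, 0, 0], [1, 0, 0, 0, 0], [1, 0, 0, 0, 0], [1, 0, 0, 0, 0], [1, 0, 0, 0, 0], [1, 0, 0, 0, 0], [1, 0, 0, 0, 0], [1, 0, 0, 0, 0]]
  ]
}}

```text
time: 41.82
position: [0.419, 0.1807, 0.0232]
ee_rot: [0.711, -0.028, 0.004, -0.702]
force: [0.7, -0.3, -0.4]
opening: 0.0139
```

```bash
python3 - <<'E'
from h import *
togo([.4177,.180,.022],-2.6)
m,p,d=shot("wrist","w38.png",(150,450,150,350),2.6)
E
```

```text
t 41.83 pos [0.419  0.1807 0.0232] F [ 0.7 -0.3 -0.4] open 0.0139 az -2.63 tooly [-0.034 -0.012 -0.999]
shift tool(mm) [-1.3  1.3 -0.7]
turn -0.03
```

View pics/w38.png

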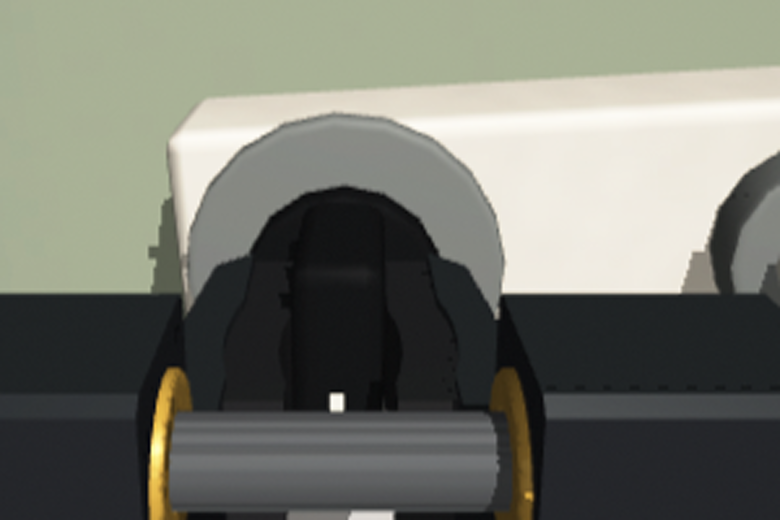

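{"fn": "jog_arm", "kwargs": {
  "rows": [
    [[1, 0, 0, 0, 5], [1, 0, 0, 0, 6], [1, 0, 0, 0, 6], [1, 0, 0, 0, 6]]
  ]
}}

```text
time: 42.38
position: [0.4189, 0.1807, 0.0232]
ee_rot: [0.695, -0.172, 0.15, -0.682]
force: [0.6, -0.7, -0.4]
opening: 0.0142
```

```bash
python3 - <<'E'
from h import *
togo([.419,.1807,.0232],-79)
E
```

```text
t 42.38 pos [0.4189 0.1807 0.0232] F [ 0.6 -0.7 -0.4] open 0.0142 az -26.34 tooly [-0.034 -0.012 -0.999]
shift tool(mm) [0.1 0.  0. ]
turn 52.66
```

Smooth, no forces. Continue.

{"fn": "jog_arm", "kwargs": {
  "rows": [
    [[1, 0, 0, 0, 6], [1, 0, 0, 0, 6], [1, 0, 0, 0, 6], [1, 0, 0, 0, 6], [1, 0, 0, 0, 6], [1, 0, 0, 0, 6], [1, 0, 0, 0, 6], [1, 0, 0, 0, 4]]
  ]
}}

```text
time: 43.38
position: [0.4187, 0.181, 0.0232]
ee_rot: [0.576, -0.432, 0.418, -0.555]
force: [0.2, -0.7, -0.6]
opening: 0.0142
```

```bash
python3 - <<'E'
from h import *
togo([.419,.1807,.0232],-79);print(get_obs()["moment"])
E
```

```text
t 43.38 pos [0.4187 0.181  0.0232] F [ 0.2 -0.7 -0.6] open 0.0142 az -73.88 tooly [-0.034 -0.011 -0.999]
shift tool(mm) [0.4 0.  0.2]
turn 5.12
[ 0.2466042  -0.03100749  0.04934825]
```

{"fn": "jog_arm", "kwargs": {
  "rows": [
    [[1, 0, 0, 0, 3], [1, 0, 0, 0, 3], [1, 0, 0, 0, 2]]
  ]
}}

```text
time: 43.75
position: [0.4188, 0.181, 0.0232]
ee_rot: [0.544, -0.471, 0.458, -0.522]
force: [-0.3, -0.7, -1.1]
opening: 0.0141
```

```bash
python3 - <<'E'
from h import *
togo([.419,.1807,.0232],-79);print(get_obs()["moment"])
E
```

```text
t 43.75 pos [0.4188 0.181  0.0232] F [-0.3 -0.7 -1.1] open 0.0141 az -82.08 tooly [-0.034 -0.011 -0.999]
shift tool(mm) [ 0.4 -0.   0.2]
turn -3.08
[0.2418691  0.00132685 0.59442969]
```

{"fn": "jog_arm", "kwargs": {
  "rows": [
    [[1, 0, 0, 0, 3], [1, 0, 0, 0, 3]]
  ]
}}

```text
time: 44.0
position: [0.4186, 0.1809, 0.0232]
ee_rot: [0.52, -0.497, 0.486, -0.497]
force: [-0.7, -0.2, 1.9]
opening: 0.0155
```

```bash
python3 - <<'E'
from h import *
togo([.419,.1807,.0232],-79);print(get_obs()["moment"])
E
```

```text
t 44.0 pos [0.4186 0.1809 0.0232] F [-0.7 -0.2  1.9] open 0.0155 az -88.06 tooly [-0.034 -0.012 -0.999]
shift tool(mm) [ 0.2 -0.   0.4]
turn -9.06
[0.19925348 0.24253815 0.86220389]
```

{"fn": "jog_arm", "kwargs": {
  "rows": [
    [[1, 0, 0, 0, -4], [0, 0, 0, 0, 0], [0, 0, 0, 0, 0], [0, 0, 0, 0, 0], [0, 0, 0, 0, 0], [0, 0, -0.02, 0, 0], [0, 0, -0.04, 0, 0], [0, 0, -0.05, -0.02, 0], [0, 0, -0.02, -0.04, 0], [0, 0, 0, 0, 0], [0, 0, 0, 0, 0]]
  ]
}}

```text
time: 45.38
position: [0.362, 0.1764, 0.1591]
ee_rot: [0.536, -0.481, 0.468, -0.512]
force: [-0.4, 0.8, -1.2]
opening: 0.0881
```

```bash
python3 - <<'E'
from h import *
togo([.419,.1807,.0232],-79);here()
m,p,d=shot("wrist","w39.png");np.savez("last.npz",p=p,d=d,**m)
E
```

```text
t 45.38 pos [0.362  0.1764 0.1591] F [-0.4  0.8 -1.2] open 0.0881 az -84.31 tooly [-0.035 -0.012 -0.999]
shift tool(mm) [  0.2 133.7  62.1]
turn -5.31
plat pos mm [154.8  99.6] 159.1
```

View pics/w39.png

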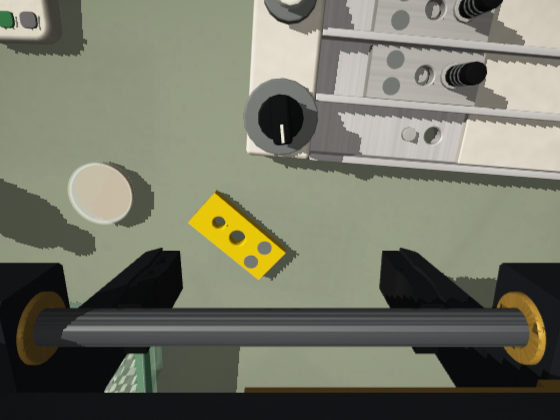

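```bash
python3 - <<'E'
from h import *
dial("last.npz",(240,325,75,158))
X=cloud("last.npz",(265,315,0,20),.045,.07);q=(X[:,:2]-Pt)@PR*1000
print("btn",X[:,2].max(),(q.min(0)+q.max(0))/2,len(X))
E
```

```text
967 rect ((158.59979248046875, 42.27253723144531), (13.973641395568848, 34.084075927734375), 9.565543174743652) world [0.4192 0.1813] 0.0768802595316528
axis angle plat deg 99.52867173697909
btn 0.05662539602072717 [157.83452618 -33.76677231] 503
```

```bash
python3 - <<'E'
from h import *
z=np.load("w37.npz") if 0 else np.load("w2.npz")
for f,box in [("w2.npz",(405,470,140,195))]:
    X=cloud(f,box,.02,.08);q=(X[:,:2]-Pt)@PR*1000
    c=np.array([158.5,-47.]);
    t=X[:,2]>.051;print("top centre",q[t].mean(0),(q[t].min(0)+q[t].max(0))/2,X[t,2].mean(),q[t].min(0),q[t].max(0))
    c=(q[t].min(0)+q[t].max(0))/2
    r=np.hypot(*(q-c).T)
    for a in range(0,30,2):
        k=(r>=a)&(r<a+2); 
        if k.sum(): print(a,k.sum(),np.percentile(X[k,2]*1000,[10,50,90]).round(1))
p=cv2.imread("pics/w2.png");cv2.imwrite("pics/w2btn.png",cv2.resize(p[135:200,400:480],None,fx=8,fy=8,interpolation=2))
E
```

```text
top centre [156.97258224 -45.8246716 ] [157.41856516 -46.17647054] 0.054729498088994015 [145.96535834 -57.61167525] [168.87177199 -34.74126583]
0 15 [54.6 55.4 56. ]
2 40 [54.4 55.2 56.1]
4 73 [54.6 55.2 56. ]
6 100 [54.1 55.1 56.2]
8 138 [53.8 54.9 55.8]
10 231 [45.1 52.4 54.9]
12 115 [44.3 45.3 46. ]
14 170 [44.3 45.2 46.3]
16 228 [44.2 45.1 46.1]
18 402 [33.1 43.2 45.4]
20 158 [32.2 33.2 34.2]
22 218 [32.1 33.1 34.2]
24 265 [31.7 33.1 34.2]
26 241 [31.7 32.9 34. ]
28 184 [30.8 32.8 33.9]
```

View pics/w2btn.png

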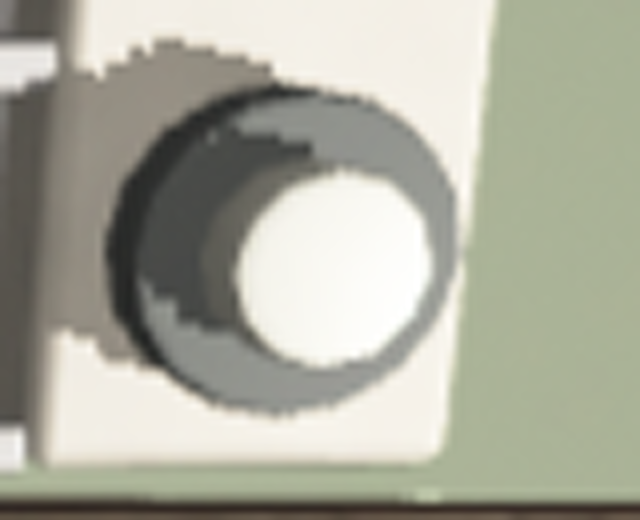

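```bash
python3 - <<'E'
from h import *
z=np.load("last.npz");m={k:z[k] for k in("mtx","R","t")}
for y in(0,-48):
  for n,x,zz in [("front",85,28),("rear",8,28),("front side",75,28)]:
    pass
for n,b in [("all",(320,560,0,100))]:
    X=cloud("last.npz",b,.0,.09);q=(X[:,:2]-Pt)@PR*1000
    for y in (0,-48):
        for x in (6,60,85):
            k=(abs(q[:,0]-x)<3)&(abs(q[:,1]-y-8)<5); 
            if k.sum(): print(y,x,k.sum(),np.median(X[k,2]).round(4))
        k=(abs(q[:,0]-24)<12)&(abs(q[:,1]-y)<14)&(X[:,2]>.06);print("pin",y,k.sum(),X[k,2].max() if k.sum() else None)
s,R=st();w=plat(157.4,-46.4,0);print(w);togo([w[0]+.031*R[0,1],w[1]+.031*R[1,1],.05])
E
```

```text
0 6 66 0.0271
0 60 95 0.027
0 85 97 0.0271
pin 0 456 0.067260738541672
-48 6 114 0.0271
-48 60 115 0.0271
-48 85 114 0.0271
pin -48 197 0.06658971267240031
[np.float64(0.5078829592637824), np.float64(0.18188549313261698), 0.0]
t 45.42 pos [0.3618 0.1763 0.1589] F [-0.1  0.8  0.1] open 0.0876 az -84.32 tooly [-0.036 -0.012 -0.999]
shift tool(mm) [  8.2 103.4 148.7]
```

{"fn": "jog_arm", "kwargs": {
  "rows": [
    [[1, 0.002, 0, 0.03, 0], [1, 0.003, 0, 0.04, 0], [1, 0.003, 0, 0.04, 0], [1, 0, 0, 0.038, 0], [1, 0, 0.03, 0, 0], [1, 0, 0.03, 0, 0], [1, 0, 0, 0, 0], [1, 0, 0, 0, 0]]
  ]
}}

```text
time: 46.42
position: [0.5131, 0.1801, 0.0802]
ee_rot: [0.54, -0.485, 0.466, -0.507]
force: [0.6, -0.0, 0.3]
opening: 0.0104
```

```bash
python3 - <<'E'
from h import *
s,R=st();w=plat(157.4,-46.4,0);togo([w[0]+.031*R[0,1],w[1]+.031*R[1,1],.03])
shot("wrist","w40.png")
shot("side","s40.png",(230,360,150,290),4)
E
```

```text
t 46.42 pos [0.5131 0.1801 0.0802] F [ 0.6 -0.   0.3] open 0.0104 az -84.49 tooly [-0.051 -0.017 -0.999]
shift tool(mm) [-2.5 50.5 -4. ]
```

View pics/w40.png

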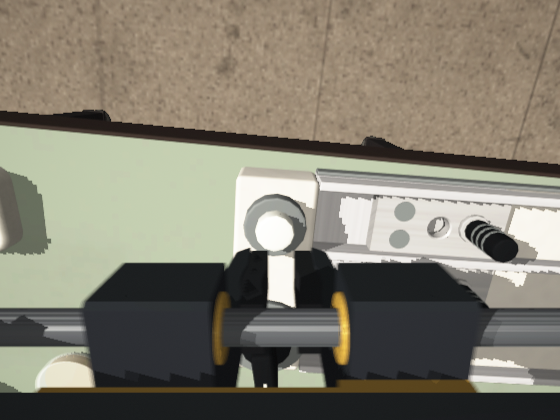

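View pics/s40.png

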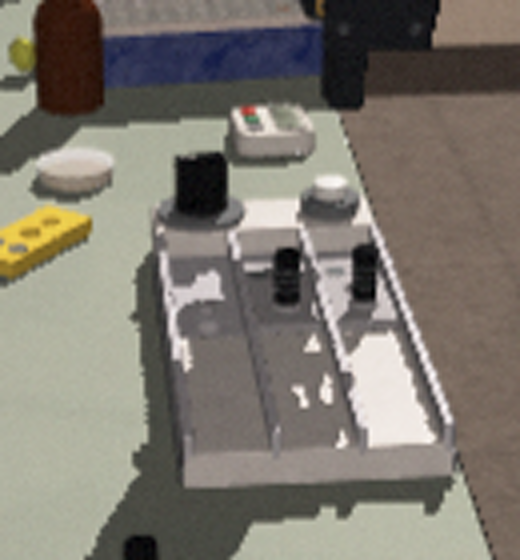

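{"fn": "jog_arm", "kwargs": {
  "rows": [
    [[1, -0.0025, 0.012, -0.002, 0], [1, 0, 0.014, -0.002, 0], [1, 0, 0.012, 0, 0], [1, 0, 0, 0, 0], [1, 0, 0, 0, 0]]
  ]
}}

```text
time: 47.15
position: [0.5075, 0.1824, 0.0424]
ee_rot: [0.539, -0.484, 0.467, -0.508]
force: [0.4, -0.8, 0.1]
opening: 0.0001
```

```bash
python3 - <<'E'
from h import *
s,R=st();w=plat(157.4,-46.4,0);togo([w[0]+.031*R[0,1],w[1]+.031*R[1,1],.025])
shot("wrist","w41.png")
E
```

```text
t 47.15 pos [0.5075 0.1824 0.0424] F [ 0.4 -0.8  0.1] open 0.0001 az -84.46 tooly [-0.046 -0.016 -0.999]
shift tool(mm) [ 0.7 17.5 -0.3]
```

View pics/w41.png

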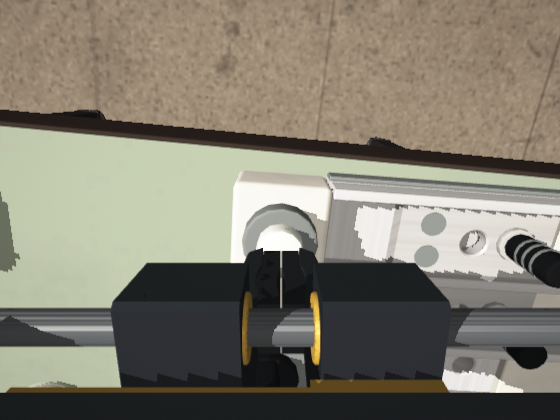

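Aligned over the button (279,240). Descend.

{"fn": "jog_arm", "kwargs": {
  "rows": [
    [[1, 0, 0.006, 0, 0], [1, 0, 0.006, 0, 0], [1, 0, 0.003, 0, 0], [1, 0, 0.002, 0, 0]]
  ]
}}

```text
time: 47.7
position: [0.5075, 0.1823, 0.0251]
ee_rot: [0.538, -0.483, 0.467, -0.509]
force: [-0.4, 0.2, -0.0]
opening: 0.0005
```

{"fn": "jog_arm", "kwargs": {
  "rows": [
    [[1, 0, 0.002, 0, 0], [1, 0, 0.002, 0, 0]]
  ]
}}

```text
time: 47.95
position: [0.5075, 0.1823, 0.0214]
ee_rot: [0.538, -0.483, 0.467, -0.509]
force: [-0.3, -0.1, 3.1]
opening: 0.0003
```

{"fn": "jog_arm", "kwargs": {
  "rows": [
    [[1, 0, 0.002, 0, 0], [1, 0, 0.002, 0, 0]]
  ]
}}

```text
time: 48.2
position: [0.5076, 0.1823, 0.0183]
ee_rot: [0.538, -0.483, 0.467, -0.509]
force: [-4.5, -2.4, 16.2]
opening: 0.0006
```

{"fn": "jog_arm", "kwargs": {
  "rows": [
    [[1, 0, 0.002, 0, 0], [1, 0, 0.002, 0, 0]]
  ]
}}

```text
time: 48.45
position: [0.5077, 0.1823, 0.0183]
ee_rot: [0.538, -0.483, 0.467, -0.509]
force: [-7.6, -2.9, 17.7]
opening: 0.0001
```

{"fn": "jog_arm", "kwargs": {
  "rows": [
    [[1, 0, -0.005, 0, 0], [1, 0, -0.02, 0, 0], [1, 0, -0.05, 0, 0], [1, 0, -0.05, 0, 0], [1, 0, 0, 0.05, 0], [1, 0, 0, 0, 0], [1, 0, 0, 0, 0]]
  ]
}}

```text
time: 49.32
position: [0.5634, 0.1891, 0.1426]
ee_rot: [0.538, -0.483, 0.467, -0.509]
force: [-0.5, -0.8, 0.3]
opening: 0.0006
```

```bash
python3 - <<'E'
from h import *
here()
shot("top","t42.png",(190,420,150,260),3.4)
shot("side","s42.png",(220,360,170,320),4)
m,p,d=shot("wrist","w42.png")
E
```

```text
plat pos mm [ 163.6 -102.1] 142.6
```

View pics/t42.png

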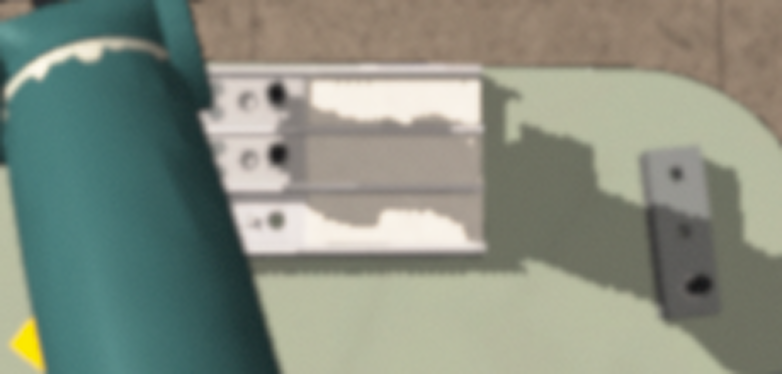

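View pics/s42.png

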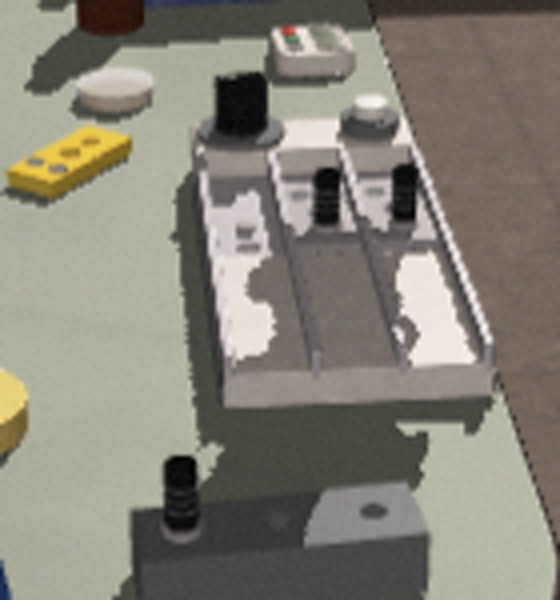

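View pics/w42.png

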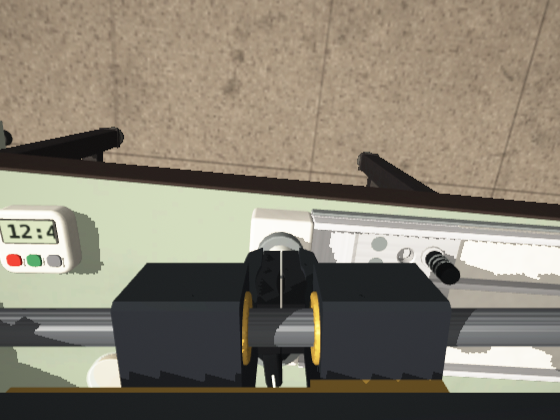

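```bash
python3 - <<'E'
from bench import *
print(close_job())
E
```

```text
the job is handed in; nothing more can be done
None
```

The shaker platform is ready and the job is handed in. All the steps are done, in the order asked, in about 49 s of the 210 s allowed.

**What I did**
- **Carriers:** tracks 0 and 1 held carriers and track 2 was empty. I nudged both along until they dropped over their dowels.
- **Pins:** I locked each carrier with a pin from the stand, pressing until I felt the collar on the carrier (about 7 N and 12 N). The third pin stays in the stand.
- **Dial:** I turned it clockwise until it met its stop.
- **Start button:** I pressed it about 6 mm, until it went solid at about 17 N, then let go.

**What the last checks showed**
- **Carriers and pins:** before the button press, both carrier tops measured about 27 mm at front, middle and rear, against 28 mm expected. Pin tops measured 66–67 mm, against 66 mm. The pictures after the press still show both pins in place.
- **Dial:** it measured 80.5°, or about 1.405 rad, which is the stop at 1.4.
- **Button:** it looks up again in the side picture, but I did not measure its height after the press.
- **Petri dish and timer:** I did not touch them, and they look undisturbed in the last side picture.

**What disagreed**
- **TCP height:** the real fingertips sit about 31 mm behind the reported TCP. My first push at carrier 1 therefore passed above it without touching. I allowed for the offset from then on.
- **Tool tilt:** the tool drifted up to 3° off vertical during the moves. It caused no trouble with any grasp, pin or press.

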